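Photograph the keepsakes with the film camera

TASK

Please take this week's keepsake photograph: stand every keepsake that is out (the toy dinosaur, the ring dish from the top of the organiser, the lidded jar, the hand bell and the photo block, whichever are there) upright in the wooden tray while it waits at the loading end of the roller track. Then push the loaded tray along the rollers, without lifting it, right home against the end stop in front of the camera, wind the film on by swinging the camera's lever fully to its stop and letting it spring back, and then press the shutter button all the way down and let it go. Leave the keepsakes in the tray, the tray in the bay, and the other ornaments where they are.

Things in the scene. Friction and masses are not known exactly. Their poses are not given: they have to be found in the camera images.
- dinosaur: Keepsake, may be absent (then None). Green plastic toy dinosaur, 137 mm long (along its x, head at +x, tail at -x), 42 mm wide over its feet, 82 mm tall, 120 g. Origin on the underside, between its four feet, z up. Its trunk is a rounded block 60 mm long (x), 28 mm wide (y), from 26 to 62 mm above the origin: take it across the trunk, fingers closing along its y.
- ring_dish: Keepsake, may be absent. White ceramic ring dish, round, 72 mm across, rim 13 mm high, with an upright round ring post 18 mm across in its middle, which reaches 60 mm above the underside; 160 g. Starts on the floor of the organiser's upper tier. Origin at the centre of the underside, z up.
- jar: Keepsake, may be absent. Frosted glass jar, round, 60 mm across, with an aluminium screw lid; total 86 mm tall: glass and lid up to 60 mm, then a round grip knob on the lid 24 mm across from 60 to 86 mm; 220 g. Origin at the centre of the underside, z up.
- bell: Keepsake, may be absent. Brass hand bell standing mouth down, 62 mm across at the foot, 45 mm high, with an upright round wooden handle 20 mm across from 45 to 86 mm; 200 g. Origin at the centre of the underside, z up.
- photo_block: Keepsake, may be absent. Upright clear acrylic photo block, 70 mm wide (its x), 26 mm thick (its y), 74 mm tall, 160 g. Origin at the centre of the underside, z up.
- organiser: Bamboo stacking organiser of two tiers, fixed, 150 x 190 mm, 80 mm tall, walls 6 mm; the open upper tier has its floor 46 mm above the mantelpiece and walls up to 80 mm. Origin at the centre of its underside.
- tray: Loose open wooden tray, 170 mm (its x) by 235 mm (its y), 36 mm tall, walls and floor 5 mm thick, 0.5 kg. Stands on the rollers between the side rails (3 mm play each side). Origin at the centre of the underside, z up, y along the track like the track's y.
- track: Bamboo roller track, fixed, 196 mm wide (x), 470 mm long (y), with 12 free-turning aluminium rollers across it whose tops are 34 mm above the mantelpiece; side rails up to 46 mm; the bay's cheeks up to 61 mm. Its y axis runs from the bay and camera end (-y) to the open loading end (+y). An end stop, top 62 mm high, closes the bay at -y; the loading end has no stop. Origin on the mantelpiece under the middle.
- bay (a point): The place of the tray's origin when the tray is fully home against the end stop (34 mm above the mantelpiece); axes as the track's. The tray must be pushed about 0.2 m along the track's -y to get there; rolling takes 1 to 3 N.
- track_load_end (a point): Centre of the open loading end of the track, at the height of the roller tops.
- camera: Black and silver film camera on a wooden plinth, fixed, beyond the bay's end stop, lens along its +y towards the bay. Camera body 150 mm (x) by 55 mm (y), top 112 mm above the mantelpiece. Origin on the mantelpiece under its middle, z up. The wind lever is pivoted at x = -52 mm, the shutter button sits at x = +58 mm, y = +4 mm of its frame.
- wind_tab (a point): Point on the black upright thumb tab at the end of the film wind lever: tab 14 mm along the lever, 12 mm across it, reaching from 9 to 45 mm above the camera's top; this point is 30 mm above the camera's top, 15 mm below the tab's upper end, 70 mm from the pivot axis. At rest the lever points along the camera's +x. x axis of this point points outward along the lever, z up.
- wind_pivot (a point): Point on the upright pivot axis of the wind lever (fixed to the camera, axes as the camera's), 27 mm above the camera's top; the hub's top is 14 mm above the camera's top.
- wind (a joint): Angle of the wind lever: 0 at rest, grows clockwise seen from above (the tab first moves to the camera's -y, away from the bay), hard stop at 1.40 rad. A return spring holds it at 0: pushing the tab takes about 1 N at rest and 4 N at the stop; let go, it springs back by itself.
- shutter_top (a point): Centre of the top of the round steel shutter button (20 mm across) on the camera's top.
- shutter (a joint): Travel of the shutter button: 0 up, 0.006 m fully down; fully down takes 5 N; springs back when let go.
- cup: Teal enamel cup with a handle, loose, 72 mm across, 72 mm tall: an ornament to leave alone. Origin at the centre of the underside.
- memo_holder: Chrome spring-clip memo holder, loose, round foot 52 mm across, about 98 mm tall with its card: to leave alone. Origin under its foot.

How it is judged (in metres and radians):
On the way, in this order (a step that is already met when the one before it is completed fails the run):
1. every keepsake present stands upright in the tray, let go, with the tray still out at the loading end (x of dinosaur in the frame of tray between -0.08 and 0.08 m and y of dinosaur in the frame of tray between -0.113 and 0.113 m and z of dinosaur in the frame of tray between -0.005 and 0.015 m and angle between each of dinosaur, ring_dish, jar, bell, photo_block's own z axis and vertical below 0.25 rad and x of ring_dish in the frame of tray between -0.08 and 0.08 m and y of ring_dish in the frame of tray between -0.113 and 0.113 m and z of ring_dish in the frame of tray between -0.005 and 0.015 m and x of jar in the frame of tray between -0.08 and 0.08 m and y of jar in the frame of tray between -0.113 and 0.113 m and z of jar in the frame of tray between -0.005 and 0.015 m and x of bell in the frame of tray between -0.08 and 0.08 m and y of bell in the frame of tray between -0.113 and 0.113 m and z of bell in the frame of tray between -0.005 and 0.015 m and x of photo_block in the frame of tray between -0.08 and 0.08 m and y of photo_block in the frame of tray between -0.113 and 0.113 m and z of photo_block in the frame of tray between -0.005 and 0.015 m and contact force between each of dinosaur, ring_dish, jar, bell, photo_block and the fingers below 0.05 N and horizontal distance between tray and bay above 0.1 m), for 0.2 s.
2. the loaded tray has been pushed home against the end stop (horizontal distance between tray and bay below 0.012 m and z of tray in the frame of bay below 0.006 m), for 0.2 s.
3. the wind lever is swung to its stop (value of joint wind above 1.32 rad), for 0.05 s.
4. the wind lever has sprung back to rest (value of joint wind below 0.06 rad), for 0.1 s.
5. the shutter button is pressed fully down (value of joint shutter above 0.005 m), for 0.05 s.
At the end, for the whole second after the job is handed in: Every keepsake present stands in the tray on its floor (within 10 mm), upright within 0.25 rad, at rest; the tray's origin within 12 mm of the bay site, down on the rollers; wind lever back within 0.06 rad of rest; shutter button up (all of step 2 and x of dinosaur in the frame of tray between -0.08 and 0.08 m and y of dinosaur in the frame of tray between -0.113 and 0.113 m and z of dinosaur in the frame of tray between -0.005 and 0.015 m and angle between each of dinosaur, ring_dish, jar, bell, photo_block's own z axis and vertical below 0.25 rad and x of ring_dish in the frame of tray between -0.08 and 0.08 m and y of ring_dish in the frame of tray between -0.113 and 0.113 m and z of ring_dish in the frame of tray between -0.005 and 0.015 m and x of jar in the frame of tray between -0.08 and 0.08 m and y of jar in the frame of tray between -0.113 and 0.113 m and z of jar in the frame of tray between -0.005 and 0.015 m and x of bell in the frame of tray between -0.08 and 0.08 m and y of bell in the frame of tray between -0.113 and 0.113 m and z of bell in the frame of tray between -0.005 and 0.015 m and x of photo_block in the frame of tray between -0.08 and 0.08 m and y of photo_block in the frame of tray between -0.113 and 0.113 m and z of photo_block in the frame of tray between -0.005 and 0.015 m and value of joint wind below 0.06 rad and value of joint shutter below 0.0015 m and linear speed of tray below 0.02 m/s and linear speed of each of dinosaur, ring_dish, jar, bell, photo_block below 0.03 m/s); the robot touches nothing.
It fails at once if the tray is lifted off the rollers (more than 20 mm) (z of tray in the frame of bay above 0.02 m).
It fails at once if the cup or memo holder is moved more than 30 mm (distance of any of cup, memo_holder from where it was at the start of the episode above 0.03 m).
Of dinosaur, ring_dish, jar, bell, photo_block only 3 to 5 are there at a start; the rules pass over those that are not, and their reading is None.
At some moment in a run one of dinosaur, jar, bell may be knocked a few centimetres aside while the robot is not near it.
It also fails if it takes over 210 s, if anything falls off the work surface, if the arm or the gripper's body presses on something with over 40 N, if the wrist force passes 120 N, or if a joint passes its speed limit or range.

ROBOT

A 6-joint arm with a two-finger parallel gripper is mounted at the origin on the work surface. World frame = base frame: x ahead of the robot, y to its left, z up, the work surface at z = 0. Lengths are in mm, angles in rad, forces in N, time in s.
With the tool pointing down it reaches from about 350 to 875 mm from the base axis. Payload 4.2 kg.
Tool frame: the origin (TCP) lies midway between the tips of the shut fingers; the grasp point (between the pads) lies 19 mm behind it; z points along the fingers, y is the line along which they close (so a half turn about z gives the same grasp; the last joint's range is limited). The gripper opens to 85 mm and grips with 20 to 120 N. Pads are 22 mm wide; open, the fingers measure 114 mm over their backs; the gripper's body (76 mm by 85 mm) begins 54 mm behind the grasp point. The pads swing forward as they close: fully open they stand 13 mm farther back than shut.
Start: joints at [1.454, 0.385, 0.008, 0, -1.194, -0.259], TCP at [229.352, 581.375, 231.312] pointing down, gripper open.
Joint ranges: [-3.14, 3.14], [-1.21, 2.06], [-1.07, 1.41], [-3.16, 2.05], [-2.99, -0.16], [-3.1, 3.1]. Speed limits (rad/s): [2.79, 2.79, 3.14, 3.14, 3.14, 3.14].

INTERFACE

Orientations are given as a unit quaternion [x, y, z, w].
In Python, from bench import arm gives the robot as it stands.
- The arm moves only by the tool send_rows, never from a script. Its argument "targets" is a list of rows, each an object of numbers: "gripper": the gripper command: -1 is fully open, 1 is shut, values between are in proportion; "x", "y", "z": the shift along the tool's x, y, z in cm; "ax", "ay", "az": the turn, a rotation vector about the tool's x, y, z in degrees. A call has 1 to 5 rows; each row shifts and turns the commanded pose from where the row before left it, along the tool's axes as they then stand; what a row does not reach is not made up. A row lasts 1/12 s, in which the tool goes at most 41.7 mm and 7.16 degrees, less where a joint would pass 70% of its speed; a pose out of reach is approached as far as the arm can. A call is refused whole if a number of a shift passes 4.17 or a number of a turn 7.16, either way. A call with a gripper value outside its range is refused whole. The fingers move at their own pace and stop on an object; the grip force is fixed at half the most. Time passes only in rows, so rows that do not move let the fingers close. It gives the time, the measured TCP pose, the force, the opening and the grip force at its end, in the units of the state.
- arm.read_state(): the state, without advancing time (a new reading comes with each control period).
- arm.get_image(name): name is "scene" or "top"; returns (picture, depth): 420x560x3 uint8, red, green, blue; 420x560 float32, mm along the optical axis (not along the pixel's ray), 0 where there is no reading.
- arm.camera_model(name): a dict with "fx", "fy", "cx", "cy" (pixels), "distortion" ([k1, k2, p1, p2, k3] as OpenCV has them; the pictures are not rectified), "cam_to_world" (4x4, takes a point from camera to world coordinates). Camera axes: x right, y down, z forward; pixel columns grow to the right and rows downward; lengths in mm; the calibration is good to about 2 mm. A picture is of the moment at which its call begins. camera_model takes no time and is no camera call.
- arm.job_done(): hands the job in; it is judged then, once.
Trained networks look in the newest picture that a camera, given by its name, has taken for a name from the list of things; names that differ only in an ending like _2 or _b are one class to them, and where a whole thing is asked for, a point or a joint stands for the part that bears it (a point fixed in the world has none). Each returns a list of dicts, best first, with "score" (0 to 1); they miss things now and then, are a little off and sometimes report something else, mostly with a low value. They report only what shows in the picture. A call takes as long as a camera call.
- arm.boxes_of(camera, thing): "rect" ([left, top, width, height] in pixels, round what is visible of it).
The state is a dict: "clock": time; "joints": joint angles; "joint_vel": joint speeds; "joint_efforts": joint torques, N m; "position": TCP position; "ee_rot": TCP orientation; "contact_force": force on the tool from outside, world axes, zero at the start; "wrist_torque": the same for the moment, N m; "gripper_width": finger opening in mm; "grasp_force": force on a finger pad.
Only numpy, scipy, OpenCV 4.12 (cv2) and the standard library are available. Lean on these libraries where they do the work, as an engineer would, in place of code of your own. Each camera call takes 0.05 s, during which the arm holds its last target. There are 200 camera calls.

## Working session

There is one attempt and no reset: what is moved stays moved. The work goes in short steps, Python scripts to look and compute and a tool call to move; the robot and the scene stay as the last step left them, time stands still between calls to the robot, and variables do not carry over. Pictures are saved under pics/ and viewed, at most 14 in all, crops included, and the job is handed in when it is done.

Besides the shell and the picture viewer there is one more tool, called after "Call:" as name([rows], argument=value, ...), one row to a line, values as JSON. send_rows: Moves the arm, as the interface text tells. Its arguments: {"type":"object","properties":{"targets":{"type":"array"}},"required":["targets"]}

```bash
mkdir -p pics; ls; cat > h.py <<'E'
import numpy as np,cv2
from bench import arm
from scipy.spatial.transform import Rotation as R
def cloud(n,d,m):
    v,u=np.mgrid[0:d.shape[0],0:d.shape[1]]
    K=np.array([[m['fx'],0,m['cx']],[0,m['fy'],m['cy']],[0,0,1.]])
    p=cv2.undistortPoints(np.stack([u,v],-1).reshape(-1,1,2).astype(np.float64),K,np.array(m['distortion'],float)).reshape(*d.shape,2)
    P=np.dstack([p*d[...,None],d])
    T=np.array(m['cam_to_world']); W=P@T[:3,:3].T+T[:3,3]
    W[d<=0]=np.nan
    return W
def look(n):
    im,d=arm.get_image(n); m=arm.camera_model(n)
    return im,d,cloud(n,d,m)
def save(im,f): cv2.imwrite('pics/'+f,im[...,::-1])
E
python3 - <<'E'
from h import *
for n in ('scene','top'):
    im,d,W=look(n); save(im,n+'0.png'); np.save(n+'0.npy',W)
    print(n,np.round(arm.camera_model(n)['cam_to_world'],2).tolist())
    for t in 'dinosaur ring_dish jar bell photo_block organiser tray track camera wind_tab shutter_top cup memo_holder'.split():
        b=arm.boxes_of(n,t)
        print(t,[(np.round(x['rect']).astype(int).tolist(),round(x['score'],2)) for x in b[:2]])
s=arm.read_state();print(s)
E
```

```text
pics
scene [[0.61, 0.52, -0.6, 1273.74], [0.79, -0.39, 0.47, -531.33], [0.01, -0.76, -0.65, 947.13], [0.0, 0.0, 0.0, 1.0]]
dinosaur [([199, 200, 205, 145], 0.23)]
ring_dish [([146, 275, 84, 98], 0.18)]
jar [([319, 164, 25, 32], 0.61)]
bell [([100, 267, 23, 34], 0.97), ([239, 196, 28, 36], 0.36)]
photo_block [([133, 243, 36, 30], 0.97)]
organiser [([342, 150, 92, 68], 0.73)]
tray [([274, 200, 119, 85], 0.71), ([206, 223, 23, 28], 0.35)]
track [([200, 237, 205, 109], 0.83), ([164, 279, 31, 25], 0.31)]
camera [([152, 274, 79, 97], 0.97), ([200, 236, 205, 108], 0.69)]
wind_tab [([165, 278, 33, 26], 0.79)]
shutter_top []
cup [([238, 196, 30, 38], 0.77)]
memo_holder [([207, 226, 20, 27], 0.56)]
top [[0.03, -0.99, 0.12, 358.21], [-1.0, -0.03, -0.01, 50.59], [0.01, -0.12, -0.99, 1311.98], [0.0, 0.0, 0.0, 1.0]]
dinosaur [([352, 159, 36, 60], 0.24)]
ring_dish []
jar [([178, 237, 21, 22], 0.9), ([373, 170, 12, 32], 0.62)]
bell [([385, 244, 21, 18], 0.6)]
photo_block [([348, 244, 25, 22], 0.68)]
organiser [([117, 184, 72, 57], 0.75)]
tray [([210, 154, 76, 54], 0.73)]
track [([198, 153, 146, 64],
[... 213 characters left out ...]
, 'joints': array([ 1.45359527e+00,  3.84674967e-01,  7.94537507e-03,  1.27195489e-05,
       -1.19399685e+00, -2.58574745e-01]), 'joint_vel': array([0.00020513, 0.00118361, 0.00025336, 0.00018954, 0.00247637,
       0.00139661]), 'joint_efforts': array([ 3.41866835e-04, -3.92093503e+01,  1.88616014e+01,  4.19063911e+00,
       -3.63240579e-04,  5.41137567e-06]), 'position': array([229.36104021, 581.3936563 , 231.34688922]), 'ee_rot': array([ 9.82401370e-01, -1.86782084e-01,  3.43087193e-06, -3.52748931e-05]), 'contact_force': array([-0.30192525,  0.0407611 ,  0.10073876]), 'wrist_torque': array([-0.03835704, -0.01351655, -0.02574665]), 'grasp_force': 0.0, 'gripper_width': 85.64660389176576}
```

```bash
python3 - <<'E'
import cv2
a=cv2.imread('pics/scene0.png');cv2.imwrite('pics/sc1.png',cv2.resize(a[140:390,80:450],None,fx=2.1,fy=2.1,interpolation=2))
a=cv2.imread('pics/top0.png');cv2.imwrite('pics/tc1.png',cv2.resize(a[130:290,80:430],None,fx=2.2,fy=2.2,interpolation=2))
E
```

```text
(no output)
```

View pics/sc1.png

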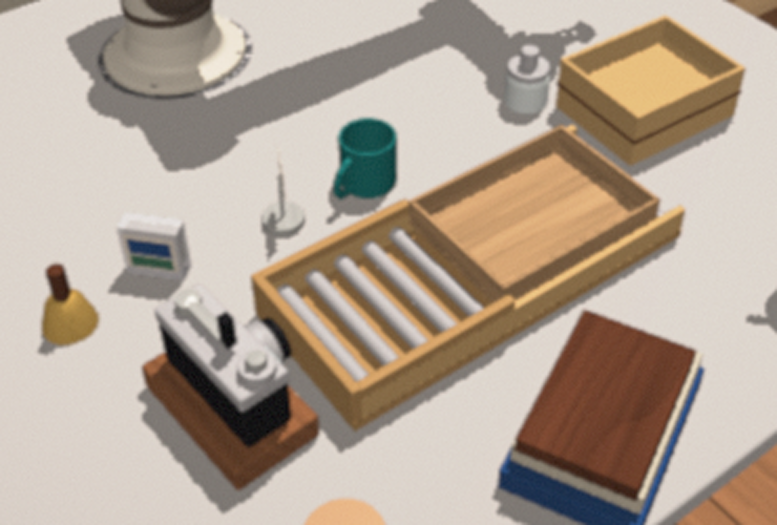

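View pics/tc1.png

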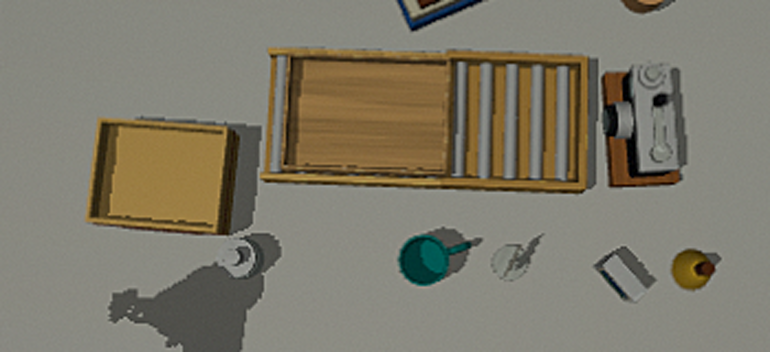

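The pictures show the jar (scene 525,80 in the crop), bell (70,305) and photo block (155,245). The organiser is empty and there is no dinosaur. The tray is at the loading end, with the cup and memo holder between the track and the robot. Next I measure positions.

```bash
python3 - <<'E'
from h import *
W={n:np.load(n+'0.npy') for n in('scene','top')}
print('table z',[np.nanmedian(w[...,2]) for w in W.values()])
def box(n,r,zmin,zmax=400):
    l,t,w,h=r; p=W[n][t-4:t+h+4,l-4:l+w+4].reshape(-1,3); return p[(p[:,2]>zmin)&(p[:,2]<zmax)]
def rep(k,n,r,zmin,zmax=400):
    p=box(n,r,zmin,zmax)
    q=cv2.minAreaRect(p[:,:2].astype(np.float32)) if len(p)>4 else None
    print(k,n,len(p),'ctr',np.round(p.mean(0),1),'min',np.round(p.min(0),0),'max',np.round(p.max(0),0),'rect',np.round(np.hstack(q),1) if q else None)
rep('jar',"top",[178,237,21,22],62); rep('jar',"scene",[319,164,25,32],64)
rep('jar body',"top",[178,237,21,22],45)
rep('bell',"top",[385,244,21,18],55); rep('bell',"scene",[100,267,23,34],55)
rep('block',"top",[348,244,25,22],60); rep('block',"scene",[133,243,36,30],60); rep('block30',"scene",[133,243,36,30],10)
rep('cup',"top",[262,235,30,19],30);rep('memo',"top",[303,239,18,18],8);rep('memo',"scene",[207,226,20,27],8)
rep('org',"top",[117,184,72,57],70)
rep('cam top','top',[354,159,33,58],105,125);rep('tab','top',[354,159,33,58],135,175);rep('tab','scene',[152,274,79,97],135,175);rep('cam top','scene',[152,274,79,97],105,125)
rep('trayrim','top',[210,154,76,54],64,76);rep('trayrim','scene',[274,200,119,85],64,76)
rep('trayfloor','top',[210,154,76,54],34,43);rep('stop+cheek','top',[285,153,59,64],55,64);rep('track','top',[198,153,146,64],30,64)
E
```

```text
table z [np.float64(0.5824396858648697), np.float64(-1.1213775824974164)]
jar top 111 ctr [392.8 331.5  76.2] min [364. 302.  62.] max [429. 367.  91.] rect [399.  334.9  74.2  45.8  30.1]
jar scene 97 ctr [396.5 328.9  77.4] min [371. 306.  64.] max [431. 357.  90.] rect [401.6 339.2  53.   40.8  61. ]
jar body top 299 ctr [389.7 328.   64.8] min [358. 299.  45.] max [430. 371.  91.] rect [399.5 332.5  83.3  56.6  20.6]
bell top 54 ctr [ 388.1 -332.1   79.2] min [ 379. -343.   56.] max [ 398. -325.   91.] rect [ 388.5 -333.9   19.    18.     1. ]
bell scene 136 ctr [ 395.3 -333.1   75.2] min [ 379. -342.   56.] max [ 406. -322.   89.] rect [ 392.7 -332.8   22.4   18.9   40.4]
block top 212 ctr [ 373.7 -218.8   73.4] min [ 340. -253.   61.] max [ 407. -187.   82.] rect [ 373.5 -219.7   71.5   26.4   43.2]
block scene 362 ctr [ 379.5 -219.7   71.7] min [ 342. -250.   60.] max [ 522. -186.  112.] rect [ 430.4 -213.4  178.3   61.6    4.6]
block30 scene 832 ctr [ 383.1 -221.1   51.4] min [ 342. -251.   10.] max [ 522. -186.  112.] rect [ 430.2 -213.6  178.2   62.5    5. ]
cup top 125 ctr
[... 884 characters left out ...]
3] min [ 520. -285.  105.] max [ 674. -219.  125.] rect [ 596.5 -252.   154.1   56.7    3.9]
trayrim top 449 ctr [600.8 153.1  69.6] min [507.  26.  64.] max [689. 268.  76.] rect [596.5 148.  182.6 241.4   0.8]
trayrim scene 860 ctr [603.8 154.3  68.5] min [511.  33.  64.] max [762. 383.  76.] rect [637.4 207.7 350.5 250.2  89.6]
trayfloor top 3273 ctr [601.4 151.2  38.9] min [503.  13.  34.] max [699. 287.  43.] rect [603.1 149.7 193.3 270.2   1.6]
stop+cheek top 620 ctr [596.3 -90.6  60.6] min [ 497. -169.   55.] max [697.  43.  64.] rect [597.4 -62.2 211.7 199.4  89.5]
track top 6236 ctr [598.7  89.4  41.2] min [ 497. -169.   30.] max [699. 302.  64.] rect [598.6  66.8 469.6 199.4  89.5]
```

```bash
python3 - <<'E'
from h import *
W={n:np.load(n+'0.npy') for n in('scene','top')}
def sel(n,x,y,z):
    p=W[n].reshape(-1,3); k=np.ones(len(p),bool)
    for i,(a,b) in enumerate((x,y,z)): k&=(p[:,i]>a)&(p[:,i]<b)
    return p[k]
def rep(k,x,y,z):
    for n in W:
        p=sel(n,x,y,z)
        if len(p)<5: print(k,n,len(p)); continue
        q=cv2.minAreaRect(p[:,:2].astype(np.float32))
        print(k,n,len(p),'med',np.round(np.median(p,0),1),'5%',np.round(np.percentile(p,3,0)),'97%',np.round(np.percentile(p,97,0)),'rect',np.round(np.hstack(q),1))
rep('knob',(365,425),(305,355),(70,95))
rep('knobtop',(365,425),(305,355),(82,95))
rep('lid',(355,430),(295,365),(52,66))
rep('bell',(360,420),(-360,-300),(60,95))
rep('block',(330,420),(-265,-180),(66,82))
rep('camtop',(510,690),(-300,-200),(107,117))
rep('tab',(600,660),(-280,-220),(140,175))
rep('lever',(530,610),(-280,-220),(119,130))
rep('button',(630,680),(-270,-230),(114,130))
rep('trayW+y',(530,670),(235,285),(64,76)); rep('trayW-y',(530,670),(15,55),(64,76))
rep('stop',(530,670),(-190,-140),(56,68))
rep('trayW-x',(495,530),(60,240),(64,76)); rep('trayW+x',(670,705),(60,240),(64,76))
rep('org',(380,600),(310,560),(74,86))
E
```

```text
knob scene 68 med [394.  326.1  83.1] 5% [379. 318.  71.] 97% [404. 339.  89.] rect [402.7 336.2  53.8  23.5  39.7]
knob top 59 med [388.6 327.3  85.1] 5% [377. 317.  76.] 97% [422. 353.  89.] rect [397.9 340.   55.   23.8  49. ]
knobtop scene 36 med [389.7 327.7  85.2] 5% [379. 318.  83.] 97% [401. 338.  89.] rect [390.3 328.2  19.3  21.3  48.3]
knobtop top 44 med [386.  328.1  86. ] 5% [377. 319.  83.] 97% [398. 338.  90.] rect [401.8 334.4  52.   21.8  22.7]
lid scene 183 med [398.2 321.8  59.2] 5% [366. 302.  54.] 97% [421. 354.  65.] rect [389.8 336.5  67.4  61.4  68.8]
lid top 208 med [387.4 325.3  59.7] 5% [362. 302.  55.] 97% [414. 353.  65.] rect [389.7 333.8  68.2  55.3  63.9]
bell scene 122 med [ 396.3 -333.2   80.4] 5% [ 384. -341.   61.] 97% [ 402. -323.   89.] rect [ 392.7 -332.8   22.4   18.9   40.4]
bell top 49 med [ 388.2 -332.2   84.6] 5% [ 379. -343.   64.] 97% [ 397. -325.   88.] rect [ 388.4 -333.9   18.8   18.     1. ]
block scene 303 med [ 379.1 -219.    73.7] 5% [ 348. -247.   67.] 97% [ 405. -192.   77.] rect [ 375.7 -219.    70.    30.7   41.2]
block top 205
[... 1922 characters left out ...]
-x scene 174 med [518.2 141.7  68.5] 5% [513.  64.  65.] 97% [522. 234.  72.] rect [518.2 149.4 178.5  10.3  89. ]
trayW-x top 102 med [516.4 147.4  69.3] 5% [513.  67.  64.] 97% [519. 234.  74.] rect [516.1 149.3 177.7   5.8  89.4]
trayW+x scene 200 med [682.8 143.   68.7] 5% [678.  64.  65.] 97% [686. 232.  73.] rect [681.6 150.7 176.9   9.4  89.9]
trayW+x top 110 med [681.1 145.9  68.5] 5% [678.  66.  65.] 97% [685. 233.  73.] rect [681.9 150.7 177.5   7.4  88.9]
org scene 639 med [503.7 425.4  78.6] 5% [394. 324.  74.] 97% [579. 539.  84.] rect [483.8 427.3 233.5 190.3  87.1]
org top 500 med [491.2 427.6  79.9] 5% [389. 327.  75.] 97% [577. 540.  85.] rect [480.2 427.7 228.6 193.1  88.1]
```

Call:
send_rows([
  {"gripper": -1, "az": -7.1},
  {"gripper": -1, "az": -7.1},
  {"gripper": -1, "az": -7.3},
  {"gripper": -1},
])

```text
$.targets[0]: bad value
```

Call:
send_rows([
  {"gripper": -1, "az": -7.1},
  {"gripper": -1, "az": -7.1},
  {"gripper": -1, "az": -7.1},
  {"gripper": -1, "az": -0.2},
  {"gripper": -1, "x": 1.6, "y": 2.6},
])

```text
$.targets[0]: bad value
```

Call:
send_rows([
  {"gripper": -1, "x": 2, "y": 3.2},
  {"gripper": -1, "x": 2, "y": 3.2},
  {"gripper": -1, "x": 2, "y": 3.2},
  {"gripper": -1, "x": 2, "y": 3.2},
  {"gripper": -1, "x": 2, "y": 3.2},
])

```text
$.targets[0]: bad value
```

Call:
send_rows([
  {"gripper": -1, "x": 2, "y": 3.2},
  {"gripper": -1, "x": 2, "y": 3.2},
  {"gripper": -1, "x": 0.4, "y": 0.3, "z": 2},
  {"gripper": -1},
])

```text
$.targets[0]: bad value
```

```bash
cat > obj.py <<'E'
from h import *
def chk():
    s=arm.read_state(); print(s['clock'],np.round(s['position'],1),'yaw',np.round(np.degrees(np.arctan2(*R.from_quat(s['ee_rot']).as_matrix()[[1,0],0])),1),np.round(s['joints'],2),s['gripper_width'],s['grasp_force'])
    for n in('scene','top'):
        im,d,W=look(n)
        for t in('jar','bell','photo_block'):
            for b in arm.boxes_of(n,t)[:2]:
                if b['score']<.3: continue
                l,tt,w,h=np.round(b['rect']).astype(int); p=W[tt:tt+h,l:l+w].reshape(-1,3); p=p[p[:,2]>20]
                if len(p): 
                    q=p[p[:,2]>np.percentile(p[:,2],98)-12]; print(n,t,round(b['score'],2),np.round(np.median(q,0),1),np.round(p[:,2].max()))
    return im
if __name__=='__main__':
    import sys
    im=chk()
E
python3 obj.py
```

```text
1.4 [229.4 581.4 231.3] yaw -21.5 [ 1.45  0.38  0.01  0.   -1.19 -0.26] 85.64660389176576 0.0
scene jar 0.78 [392.8 326.1  83.6] 91.0
scene bell 0.83 [ 394.7 -332.5   84.7] 89.0
scene photo_block 0.65 [ 378.4 -218.8   73.3] 81.0
top jar 0.78 [386.3 327.3  85.7] 89.0
top bell 0.58 [ 388.1 -334.1   86.1] 90.0
top photo_block 0.56 [ 373.7 -218.1   74. ] 81.0
```

Call:
send_rows([
  {"gripper": -1, "x": 0, "y": 0, "z": 0, "ax": 0, "ay": 0, "az": -7.1},
  {"gripper": -1, "x": 0, "y": 0, "z": 0, "ax": 0, "ay": 0, "az": -7.1},
  {"gripper": -1, "x": 0, "y": 0, "z": 0, "ax": 0, "ay": 0, "az": -7.1},
  {"gripper": -1, "x": 0, "y": 0, "z": 0, "ax": 0, "ay": 0, "az": -0.2},
  {"gripper": -1, "x": 1.6, "y": 2.6, "z": 0, "ax": 0, "ay": 0, "az": 0},
])

```text
clock: 2.22
position: [244.0, 558.3, 230.5]
ee_rot: [1.0, 0.0, 0.0, -0.001]
contact_force: [1.7, 1.4, -1.0]
gripper_width: 85.6
grasp_force: 0.0
```

Call:
send_rows([
  {"gripper": -1, "x": 2.05, "y": 3.25, "z": 0, "ax": 0, "ay": 0, "az": 0},
  {"gripper": -1, "x": 2.05, "y": 3.25, "z": 0, "ax": 0, "ay": 0, "az": 0},
  {"gripper": -1, "x": 2.05, "y": 3.25, "z": 0, "ax": 0, "ay": 0, "az": 0},
  {"gripper": -1, "x": 2.05, "y": 3.25, "z": 0, "ax": 0, "ay": 0, "az": 0},
  {"gripper": -1, "x": 2.05, "y": 3.25, "z": 1, "ax": 0, "ay": 0, "az": 0},
])

```text
clock: 2.63
position: [349.1, 392.3, 223.4]
ee_rot: [1.0, -0.001, 0.001, -0.002]
contact_force: [1.1, 0.1, -0.0]
gripper_width: 85.2
grasp_force: 0.0
```

Call:
send_rows([
  {"gripper": -1, "x": 2.05, "y": 3.25, "z": 1, "ax": 0, "ay": 0, "az": 0},
  {"gripper": -1, "x": 2.05, "y": 3.25, "z": 1, "ax": 0, "ay": 0, "az": 0},
  {"gripper": -1, "x": 0, "y": 0, "z": 3, "ax": 0, "ay": 0, "az": 0},
  {"gripper": -1, "x": 0, "y": 0, "z": 3, "ax": 0, "ay": 0, "az": 0},
  {"gripper": -1, "x": 0, "y": 0, "z": 0, "ax": 0, "ay": 0, "az": 0},
])

```text
clock: 3.05
position: [386.6, 323.9, 136.5]
ee_rot: [1.0, -0.003, -0.004, 0.004]
contact_force: [-1.2, -1.0, -0.8]
gripper_width: 85.4
grasp_force: 0.0
```

```bash
python3 obj.py
```

```text
3.05 [386.6 323.9 136.5] yaw -0.4 [ 1.02  0.28 -0.41 -0.   -0.89  0.55] 85.41773405972451 0.0
scene jar 0.85 [390.9 326.5  84.7] 89.0
scene bell 0.66 [ 395.8 -332.4   83.9] 88.0
scene photo_block 0.76 [ 376.9 -219.6   73.2] 78.0
top jar 0.59 [389.1 291.3 279.8] 289.0
top jar 0.48 [625.5 173.5  69.6] 77.0
top bell 0.7 [ 388.1 -333.7   85.3] 90.0
top photo_block 0.51 [ 373.6 -219.5   74.2] 81.0
```

Call:
send_rows([
  {"gripper": -1, "x": 0.2, "y": -0.3, "z": 2, "ax": 0, "ay": 0, "az": 0},
  {"gripper": -1, "x": 0, "y": 0, "z": 2, "ax": 0, "ay": 0, "az": 0},
  {"gripper": -1, "x": 0, "y": 0, "z": 2, "ax": 0, "ay": 0, "az": 0},
  {"gripper": -1, "x": 0, "y": 0, "z": 0.5, "ax": 0, "ay": 0, "az": 0},
  {"gripper": -1, "x": 0, "y": 0, "z": 0, "ax": 0, "ay": 0, "az": 0},
])

```text
clock: 3.87
position: [390.2, 330.3, 75.5]
ee_rot: [1.0, -0.0, -0.001, 0.001]
contact_force: [-0.1, -0.1, 0.7]
gripper_width: 85.6
grasp_force: 0.0
```

Call:
send_rows([
  {"gripper": -1, "x": 0, "y": 0.1, "z": 1.1, "ax": 0, "ay": 0, "az": 0},
  {"gripper": -1, "x": 0, "y": 0, "z": 0, "ax": 0, "ay": 0, "az": 0},
  {"gripper": 1, "x": 0, "y": 0, "z": 0, "ax": 0, "ay": 0, "az": 0},
  {"gripper": 1, "x": 0, "y": 0, "z": 0, "ax": 0, "ay": 0, "az": 0},
  {"gripper": 1, "x": 0, "y": 0, "z": 0, "ax": 0, "ay": 0, "az": 0},
])

```text
clock: 4.28
position: [391.1, 330.4, 66.4]
ee_rot: [1.0, -0.0, 0.001, -0.001]
contact_force: [-0.1, -0.4, -0.1]
gripper_width: 51.5
grasp_force: 0.0
```

Call:
send_rows([
  {"gripper": 1, "x": 0, "y": 0, "z": 0, "ax": 0, "ay": 0, "az": 0},
  {"gripper": 1, "x": 0, "y": 0, "z": 0, "ax": 0, "ay": 0, "az": 0},
  {"gripper": 1, "x": 0, "y": 0, "z": 0, "ax": 0, "ay": 0, "az": 0},
  {"gripper": 1, "x": 0, "y": 0, "z": 0, "ax": 0, "ay": 0, "az": 0},
  {"gripper": 1, "x": 0, "y": 0, "z": 0, "ax": 0, "ay": 0, "az": 0},
])

```text
clock: 4.7
position: [390.9, 329.9, 66.0]
ee_rot: [1.0, -0.0, 0.0, -0.0]
contact_force: [-0.8, -2.0, 6.1]
gripper_width: 21.9
grasp_force: 58.7
```

Call:
send_rows([
  {"gripper": 1, "x": 0, "y": 0, "z": -1.5, "ax": 0, "ay": 0, "az": 0},
  {"gripper": 1, "x": 0, "y": 0, "z": -3, "ax": 0, "ay": 0, "az": 0},
  {"gripper": 1, "x": 0, "y": 0, "z": -3.5, "ax": 0, "ay": 0, "az": 0},
  {"gripper": 1, "x": 0.8, "y": 0.4, "z": -3, "ax": 0, "ay": 0, "az": 0},
  {"gripper": 1, "x": 2, "y": 1.5, "z": 0, "ax": 0, "ay": 0, "az": 0},
])

```text
clock: 5.12
position: [420.5, 314.6, 181.7]
ee_rot: [1.0, 0.002, 0.004, -0.005]
contact_force: [1.0, 1.3, -1.2]
gripper_width: 22.3
grasp_force: 59.4
```

Call:
send_rows([
  {"gripper": 1, "x": 3, "y": 2, "z": 0, "ax": 0, "ay": 0, "az": 0},
  {"gripper": 1, "x": 3, "y": 2, "z": 0, "ax": 0, "ay": 0, "az": 0},
  {"gripper": 1, "x": 3, "y": 2, "z": 0, "ax": 0, "ay": 0, "az": 0},
  {"gripper": 1, "x": 3, "y": 2, "z": 0, "ax": 0, "ay": 0, "az": 0},
  {"gripper": 1, "x": 2, "y": 1.5, "z": 0, "ax": 0, "ay": 0, "az": 0},
])

```text
clock: 5.53
position: [560.3, 213.9, 174.0]
ee_rot: [1.0, -0.001, -0.001, 0.0]
contact_force: [-0.5, 0.7, -2.5]
gripper_width: 21.9
grasp_force: 59.2
```

Call:
send_rows([
  {"gripper": 1, "x": 0, "y": 0, "z": 1, "ax": 0, "ay": 0, "az": 0},
  {"gripper": 1, "x": 0, "y": 0, "z": 2, "ax": 0, "ay": 0, "az": 0},
  {"gripper": 1, "x": 0, "y": 0, "z": 1, "ax": 0, "ay": 0, "az": 0},
  {"gripper": 1, "x": 0, "y": 0, "z": 0, "ax": 0, "ay": 0, "az": 0},
  {"gripper": 1, "x": 0, "y": 0, "z": 0, "ax": 0, "ay": 0, "az": 0},
])

```text
clock: 5.95
position: [557.8, 215.7, 134.3]
ee_rot: [1.0, 0.0, -0.001, 0.001]
contact_force: [-0.0, -0.7, -1.2]
gripper_width: 22.0
grasp_force: 59.2
```

Call:
send_rows([
  {"gripper": 1, "x": 0.2, "y": 0, "z": 1.2, "ax": 0, "ay": 0, "az": 0},
  {"gripper": 1, "x": 0, "y": 0, "z": 1, "ax": 0, "ay": 0, "az": 0},
  {"gripper": 1, "x": 0, "y": 0, "z": 0.5, "ax": 0, "ay": 0, "az": 0},
  {"gripper": 1, "x": 0, "y": 0, "z": 0, "ax": 0, "ay": 0, "az": 0},
  {"gripper": 1, "x": 0, "y": 0, "z": 0, "ax": 0, "ay": 0, "az": 0},
])

```text
clock: 6.37
position: [560.5, 215.7, 107.9]
ee_rot: [1.0, -0.0, -0.0, 0.0]
contact_force: [-0.3, 0.3, -2.7]
gripper_width: 22.0
grasp_force: 59.2
```

Call:
send_rows([
  {"gripper": 1, "x": 0, "y": 0, "z": 0.2, "ax": 0, "ay": 0, "az": 0},
  {"gripper": 1, "x": 0, "y": 0, "z": 0, "ax": 0, "ay": 0, "az": 0},
])

```text
clock: 6.53
position: [560.7, 215.8, 106.5]
ee_rot: [1.0, -0.0, 0.0, -0.0]
contact_force: [1.0, -0.1, -3.4]
gripper_width: 21.7
grasp_force: 59.2
```

Call:
send_rows([
  {"gripper": -1, "x": 0, "y": 0, "z": 0, "ax": 0, "ay": 0, "az": 0},
  {"gripper": -1, "x": 0, "y": 0, "z": 0, "ax": 0, "ay": 0, "az": 0},
  {"gripper": -1, "x": 0, "y": 0, "z": 0, "ax": 0, "ay": 0, "az": 0},
  {"gripper": -1, "x": 0, "y": 0, "z": 0, "ax": 0, "ay": 0, "az": 0},
  {"gripper": -1, "x": 0, "y": 0, "z": -1, "ax": 0, "ay": 0, "az": 0},
])

```text
clock: 6.95
position: [559.6, 215.1, 115.0]
ee_rot: [1.0, -0.0, -0.002, 0.001]
contact_force: [-0.5, 0.3, -0.2]
gripper_width: 80.4
grasp_force: 0.0
```

Call:
send_rows([
  {"gripper": -1, "x": 0, "y": 0, "z": -3, "ax": 0, "ay": 0, "az": 0},
  {"gripper": -1, "x": 0, "y": 0, "z": -4, "ax": 0, "ay": 0, "az": 0},
  {"gripper": -1, "x": -1, "y": 2.5, "z": -2, "ax": 0, "ay": 0, "az": 7},
  {"gripper": -1, "x": -1, "y": 3.5, "z": 0, "ax": 0, "ay": 0, "az": 0},
  {"gripper": -1, "x": -1, "y": 3.5, "z": 0, "ax": 0, "ay": 0, "az": 0},
])

```text
clock: 7.37
position: [522.8, 123.7, 209.1]
ee_rot: [0.998, -0.061, 0.002, -0.001]
contact_force: [-0.0, -0.6, -0.5]
gripper_width: 85.3
grasp_force: 0.0
```

```bash
python3 obj.py
```

```text
7.3667 [522.8 123.7 209.1] yaw -6.9 [ 0.53  0.25 -0.25  0.   -1.07  0.91] 85.30565793724674 0.0
scene jar 0.8 [561.2 211.3 123. ] 128.0
scene bell 0.9 [ 395.4 -332.8   85.4] 89.0
scene bell 0.43 [ 618.  -251.7  155.1] 160.0
scene photo_block 0.79 [ 380.4 -218.1   73.3] 80.0
scene photo_block 0.55 [ 395.4 -332.8   85.4] 89.0
top jar 0.71 [411.4 244.3 565. ] 578.0
top bell 0.5 [ 388.1 -330.    84.1] 92.0
top photo_block 0.78 [ 373.8 -218.2   74.1] 81.0
```

Call:
send_rows([
  {"gripper": -1, "x": 0, "y": 0, "z": 0, "ax": 0, "ay": 0, "az": -7.1},
  {"gripper": -1, "x": 0, "y": 0, "z": 0, "ax": 0, "ay": 0, "az": -7.1},
  {"gripper": -1, "x": 0, "y": 0, "z": 0, "ax": 0, "ay": 0, "az": -7.1},
  {"gripper": -1, "x": 0, "y": 0, "z": 0, "ax": 0, "ay": 0, "az": -7.1},
  {"gripper": -1, "x": 0, "y": 0, "z": 0, "ax": 0, "ay": 0, "az": -7.1},
])

```text
clock: 8.18
position: [522.5, 124.5, 205.9]
ee_rot: [0.968, 0.249, -0.0, 0.0]
contact_force: [0.1, -0.2, 0.2]
gripper_width: 85.2
grasp_force: 0.0
```

Call:
send_rows([
  {"gripper": -1, "x": 0, "y": 0, "z": 0, "ax": 0, "ay": 0, "az": -7.1},
  {"gripper": -1, "x": 0, "y": 0, "z": 0, "ax": 0, "ay": 0, "az": -7.1},
  {"gripper": -1, "x": -3, "y": 1.3, "z": 0, "ax": 0, "ay": 0, "az": 0},
  {"gripper": -1, "x": -3.4, "y": 1.5, "z": 0, "ax": 0, "ay": 0, "az": 0},
  {"gripper": -1, "x": -3.4, "y": 1.5, "z": 0, "ax": 0, "ay": 0, "az": 0},
])

```text
clock: 8.6
position: [479.2, 25.7, 205.8]
ee_rot: [0.931, 0.365, -0.001, 0.0]
contact_force: [0.2, -1.6, 0.2]
gripper_width: 85.5
grasp_force: 0.0
```

Call:
send_rows([
  {"gripper": -1, "x": -3.4, "y": 1.5, "z": 0, "ax": 0, "ay": 0, "az": 0},
  {"gripper": -1, "x": -3.4, "y": 1.5, "z": 0, "ax": 0, "ay": 0, "az": 0},
  {"gripper": -1, "x": -3.4, "y": 1.5, "z": 0, "ax": 0, "ay": 0, "az": 0},
  {"gripper": -1, "x": -3, "y": 1.3, "z": 0, "ax": 0, "ay": 0, "az": 0},
  {"gripper": -1, "x": 0, "y": 0, "z": 0, "ax": 0, "ay": 0, "az": 0},
])

```text
clock: 9.02
position: [419.4, -109.2, 206.1]
ee_rot: [0.932, 0.362, -0.001, -0.0]
contact_force: [0.3, 0.1, -1.2]
gripper_width: 85.3
grasp_force: 0.0
```

```bash
python3 obj.py
```

```text
9.0167 [ 419.4 -109.2  206.1] yaw 42.4 [ 0.12  0.08 -0.47 -0.   -1.02  2.19] 85.3046450666917 0.0
scene jar 0.64 [561.8 211.4 123. ] 129.0
scene bell 0.75 [ 395.3 -333.4   83.6] 89.0
scene photo_block 0.97 [ 377.5 -218.8   73.5] 78.0
top jar 0.53 [557.9 211.2 124.7] 130.0
top bell 0.62 [ 388.2 -333.6   85.4] 91.0
top photo_block 0.49 [ 382.7 -107.3  556. ] 559.0
```

Call:
send_rows([
  {"gripper": -1, "x": -3.6, "y": 1.7, "z": 0, "ax": 0, "ay": 0, "az": 0},
  {"gripper": -1, "x": -3.6, "y": 1.7, "z": 0, "ax": 0, "ay": 0, "az": 0},
  {"gripper": -1, "x": -3.55, "y": 1.7, "z": 0, "ax": 0, "ay": 0, "az": 0},
  {"gripper": -1, "x": 0, "y": 0, "z": 3, "ax": 0, "ay": 0, "az": 0},
  {"gripper": -1, "x": 0, "y": 0, "z": 3, "ax": 0, "ay": 0, "az": 0},
])

```text
clock: 9.83
position: [378.1, -218.5, 147.0]
ee_rot: [0.932, 0.362, 0.002, 0.002]
contact_force: [0.6, 0.9, -0.1]
gripper_width: 85.2
grasp_force: 0.0
```

Call:
send_rows([
  {"gripper": -1, "x": 0, "y": 0, "z": 3, "ax": 0, "ay": 0, "az": 0},
  {"gripper": -1, "x": 0, "y": 0, "z": 1, "ax": 0, "ay": 0, "az": 0},
  {"gripper": -1, "x": 0, "y": 0, "z": 0, "ax": 0, "ay": 0, "az": 0},
  {"gripper": -1, "x": 0, "y": 0, "z": 0, "ax": 0, "ay": 0, "az": 0},
])

```text
clock: 10.17
position: [377.6, -216.6, 106.2]
ee_rot: [0.931, 0.364, -0.001, -0.0]
contact_force: [0.3, 0.9, 0.8]
gripper_width: 85.5
grasp_force: 0.0
```

Call:
send_rows([
  {"gripper": -1, "x": -0.35, "y": 0, "z": 2, "ax": 0, "ay": 0, "az": 0},
  {"gripper": -1, "x": 0, "y": 0, "z": 2, "ax": 0, "ay": 0, "az": 0},
  {"gripper": -1, "x": 0, "y": 0, "z": 2, "ax": 0, "ay": 0, "az": 0},
  {"gripper": -1, "x": 0, "y": 0, "z": 1, "ax": 0, "ay": 0, "az": 0},
  {"gripper": -1, "x": 0, "y": 0, "z": 0, "ax": 0, "ay": 0, "az": 0},
])

```text
clock: 10.58
position: [374.7, -218.9, 35.7]
ee_rot: [0.931, 0.364, -0.001, -0.0]
contact_force: [-0.5, 0.6, -0.0]
gripper_width: 85.5
grasp_force: 0.0
```

Call:
send_rows([
  {"gripper": 1, "x": 0, "y": 0, "z": 0, "ax": 0, "ay": 0, "az": 0},
  {"gripper": 1, "x": 0, "y": 0, "z": 0, "ax": 0, "ay": 0, "az": 0},
  {"gripper": 1, "x": 0, "y": 0, "z": 0, "ax": 0, "ay": 0, "az": 0},
  {"gripper": 1, "x": 0, "y": 0, "z": 0, "ax": 0, "ay": 0, "az": 0},
  {"gripper": 1, "x": 0, "y": 0, "z": 0, "ax": 0, "ay": 0, "az": 0},
])

```text
clock: 11.0
position: [374.9, -219.2, 37.1]
ee_rot: [0.931, 0.364, 0.001, 0.0]
contact_force: [1.7, -0.4, -1.7]
gripper_width: 25.4
grasp_force: 19.3
```

Call:
send_rows([
  {"gripper": 1, "x": 0, "y": 0, "z": 0, "ax": 0, "ay": 0, "az": 0},
  {"gripper": 1, "x": 0, "y": 0, "z": 0, "ax": 0, "ay": 0, "az": 0},
  {"gripper": 1, "x": 0, "y": 0, "z": 0, "ax": 0, "ay": 0, "az": 0},
])

```text
clock: 11.25
position: [375.2, -219.3, 37.1]
ee_rot: [0.931, 0.364, 0.001, 0.0]
contact_force: [-0.5, 1.3, 6.3]
gripper_width: 25.5
grasp_force: 59.3
```

Call:
send_rows([
  {"gripper": 1, "x": 0, "y": 0, "z": -2, "ax": 0, "ay": 0, "az": 0},
  {"gripper": 1, "x": 0, "y": 0, "z": -4, "ax": 0, "ay": 0, "az": 0},
  {"gripper": 1, "x": 0, "y": 0, "z": -4, "ax": 0, "ay": 0, "az": 0},
  {"gripper": 1, "x": 0, "y": 0, "z": -3.5, "ax": 0, "ay": 0, "az": 0},
  {"gripper": 1, "x": 2, "y": -0.4, "z": -1, "ax": 0, "ay": 0, "az": 0},
])

```text
clock: 11.67
position: [387.8, -204.3, 186.6]
ee_rot: [0.932, 0.363, 0.004, 0.003]
contact_force: [1.0, -0.3, -1.2]
gripper_width: 25.5
grasp_force: 59.6
```

Call:
send_rows([
  {"gripper": 1, "x": 3.8, "y": -0.8, "z": 0, "ax": 0, "ay": 0, "az": 0},
  {"gripper": 1, "x": 3.8, "y": -0.8, "z": 0, "ax": 0, "ay": 0, "az": 0},
  {"gripper": 1, "x": 3.8, "y": -0.8, "z": 0, "ax": 0, "ay": 0, "az": 0},
  {"gripper": 1, "x": 3.8, "y": -0.8, "z": 0, "ax": 0, "ay": 0, "az": 0},
  {"gripper": 1, "x": 3.8, "y": -0.8, "z": 0, "ax": 0, "ay": 0, "az": 0},
])

```text
clock: 12.08
position: [499.2, -42.9, 181.0]
ee_rot: [0.932, 0.364, -0.0, -0.0]
contact_force: [0.9, -0.6, -1.5]
gripper_width: 25.4
grasp_force: 59.6
```

Call:
send_rows([
  {"gripper": 1, "x": 3.8, "y": -0.8, "z": 0, "ax": 0, "ay": 0, "az": 0},
  {"gripper": 1, "x": 3.8, "y": -0.8, "z": 0, "ax": 0, "ay": 0, "az": 0},
  {"gripper": 1, "x": 3.8, "y": -0.8, "z": 0, "ax": 0, "ay": 0, "az": 0},
  {"gripper": 1, "x": 3.8, "y": -0.8, "z": 0, "ax": 0, "ay": 0, "az": 0},
  {"gripper": 1, "x": 1.6, "y": -0.3, "z": 0, "ax": 0, "ay": 0, "az": 0},
])

```text
clock: 12.5
position: [600.9, 98.8, 180.1]
ee_rot: [0.931, 0.365, 0.0, -0.0]
contact_force: [0.2, 0.2, -1.6]
gripper_width: 25.2
grasp_force: 59.6
```

Call:
send_rows([
  {"gripper": 1, "x": 0, "y": 0, "z": 0, "ax": 0, "ay": 0, "az": 0},
  {"gripper": 1, "x": 0, "y": 0, "z": 0, "ax": 0, "ay": 0, "az": 0},
])

```text
clock: 12.67
position: [598.4, 95.7, 179.8]
ee_rot: [0.931, 0.364, -0.001, -0.0]
contact_force: [-0.2, -0.6, -1.5]
gripper_width: 25.5
grasp_force: 59.6
```

Call:
send_rows([
  {"gripper": 1, "x": 0, "y": 0, "z": 2.5, "ax": 0, "ay": 0, "az": 0},
  {"gripper": 1, "x": 0, "y": 0, "z": 3, "ax": 0, "ay": 0, "az": 0},
  {"gripper": 1, "x": 0, "y": 0, "z": 2.5, "ax": 0, "ay": 0, "az": 0},
  {"gripper": 1, "x": 0, "y": 0, "z": 1.5, "ax": 0, "ay": 0, "az": 0},
  {"gripper": 1, "x": 0, "y": 0, "z": 0.6, "ax": 0, "ay": 0, "az": 0},
])

```text
clock: 13.08
position: [595.9, 93.1, 77.2]
ee_rot: [0.932, 0.363, -0.003, -0.0]
contact_force: [0.7, 0.6, -2.0]
gripper_width: 25.5
grasp_force: 59.6
```

Call:
send_rows([
  {"gripper": 1, "x": 0, "y": 0, "z": 0.1, "ax": 0, "ay": 0, "az": 0},
  {"gripper": 1, "x": 0, "y": 0, "z": 0, "ax": 0, "ay": 0, "az": 0},
  {"gripper": 1, "x": 0, "y": 0, "z": 0, "ax": 0, "ay": 0, "az": 0},
])

```text
clock: 13.33
position: [599.7, 95.0, 80.9]
ee_rot: [0.932, 0.364, 0.001, 0.0]
contact_force: [-0.4, -0.4, -0.8]
gripper_width: 25.5
grasp_force: 59.6
```

Call:
send_rows([
  {"gripper": 1, "x": 0, "y": 0, "z": 0.4, "ax": 0, "ay": 0, "az": 0},
  {"gripper": 1, "x": 0, "y": 0, "z": 0, "ax": 0, "ay": 0, "az": 0},
  {"gripper": 1, "x": 0, "y": 0, "z": 0, "ax": 0, "ay": 0, "az": 0},
])

```text
clock: 13.58
position: [599.5, 95.3, 76.2]
ee_rot: [0.931, 0.364, 0.001, 0.0]
contact_force: [0.1, -0.4, 0.1]
gripper_width: 25.5
grasp_force: 59.5
```

Call:
send_rows([
  {"gripper": -1, "x": 0, "y": 0, "z": 0, "ax": 0, "ay": 0, "az": 0},
  {"gripper": -1, "x": 0, "y": 0, "z": 0, "ax": 0, "ay": 0, "az": 0},
  {"gripper": -1, "x": 0, "y": 0, "z": 0, "ax": 0, "ay": 0, "az": 0},
  {"gripper": -1, "x": 0, "y": 0, "z": 0, "ax": 0, "ay": 0, "az": 0},
  {"gripper": -1, "x": 0, "y": 0, "z": -2, "ax": 0, "ay": 0, "az": 0},
])

```text
clock: 14.0
position: [596.1, 94.3, 91.7]
ee_rot: [0.932, 0.363, -0.004, -0.0]
contact_force: [-0.2, -0.8, -1.2]
gripper_width: 83.7
grasp_force: 0.0
```

Call:
send_rows([
  {"gripper": -1, "x": 0, "y": 0, "z": -3.5, "ax": 0, "ay": 0, "az": 0},
  {"gripper": -1, "x": 0, "y": 0, "z": -4, "ax": 0, "ay": 0, "az": 0},
  {"gripper": -1, "x": -3, "y": 0.9, "z": -2.5, "ax": 0, "ay": 0, "az": 0},
  {"gripper": -1, "x": -3.8, "y": 1.2, "z": 0, "ax": 0, "ay": 0, "az": 0},
  {"gripper": -1, "x": -3.8, "y": 1.2, "z": 0, "ax": 0, "ay": 0, "az": 0},
])

```text
clock: 14.42
position: [543.8, -1.2, 197.5]
ee_rot: [0.931, 0.365, 0.002, 0.0]
contact_force: [0.4, -0.7, -0.0]
gripper_width: 85.4
grasp_force: 0.0
```

Call:
send_rows([
  {"gripper": -1, "x": -3.8, "y": 1.2, "z": 0, "ax": 0, "ay": 0, "az": 0},
  {"gripper": -1, "x": -3.8, "y": 1.2, "z": 0, "ax": 0, "ay": 0, "az": 0},
  {"gripper": -1, "x": -3.8, "y": 1.2, "z": 0, "ax": 0, "ay": 0, "az": 0},
  {"gripper": -1, "x": -3.8, "y": 1.2, "z": 0, "ax": 0, "ay": 0, "az": 0},
  {"gripper": -1, "x": -3.8, "y": 1.2, "z": 0, "ax": 0, "ay": 0, "az": 0},
])

```text
clock: 14.83
position: [443.0, -175.3, 195.7]
ee_rot: [0.931, 0.364, 0.0, 0.0]
contact_force: [1.7, -0.2, 0.5]
gripper_width: 85.1
grasp_force: 0.0
```

```bash
python3 obj.py
```

```text
14.8333 [ 443.  -175.3  195.7] yaw 42.7 [-0.03  0.16 -0.4   0.   -1.01  2.35] 85.05124441210012 0.0
scene jar 0.97 [563.6 211.1 122.9] 128.0
scene bell 0.56 [ 394.4 -333.2   83.9] 90.0
scene bell 0.45 [570.1 218.  100. ] 127.0
scene photo_block 0.62 [601.5  91.8 112.1] 117.0
top jar 0.75 [557.2 211.8 124.9] 131.0
top bell 0.57 [ 388.2 -332.7   86.1] 456.0
top photo_block 0.83 [598.2  95.8 113.2] 119.0
```

Call:
send_rows([
  {"gripper": -1, "x": -3.55, "y": 2, "z": 0, "ax": 0, "ay": 0, "az": 0},
  {"gripper": -1, "x": -3.55, "y": 2, "z": 0, "ax": 0, "ay": 0, "az": 0},
  {"gripper": -1, "x": -3.55, "y": 2, "z": 0, "ax": 0, "ay": 0, "az": 0},
  {"gripper": -1, "x": -3.55, "y": 2, "z": 0, "ax": 0, "ay": 0, "az": 0},
  {"gripper": -1, "x": 0, "y": 0, "z": 3, "ax": 0, "ay": 0, "az": 0},
])

```text
clock: 15.65
position: [397.0, -335.3, 170.0]
ee_rot: [0.932, 0.363, 0.003, 0.006]
contact_force: [1.1, 0.6, 0.1]
gripper_width: 85.4
grasp_force: 0.0
```

Call:
send_rows([
  {"gripper": -1, "x": 0, "y": 0, "z": 3, "ax": 0, "ay": 0, "az": 0},
  {"gripper": -1, "x": 0, "y": 0, "z": 1.5, "ax": 0, "ay": 0, "az": 0},
  {"gripper": -1, "x": 0, "y": 0, "z": 0, "ax": 0, "ay": 0, "az": 0},
  {"gripper": -1, "x": 0, "y": 0, "z": 0, "ax": 0, "ay": 0, "az": 0},
])

```text
clock: 15.98
position: [394.7, -328.5, 119.9]
ee_rot: [0.931, 0.365, -0.001, -0.0]
contact_force: [0.4, -0.6, 1.5]
gripper_width: 85.2
grasp_force: 0.0
```

```bash
python3 obj.py | grep -v photo
```

```text
15.9833 [ 394.7 -328.5  119.9] yaw 42.8 [-0.38  0.31 -0.42  0.   -0.84  2.69] 85.15327412375518 0.0
scene jar 0.7 [562.  211.9 123.5] 128.0
scene bell 0.56 [ 394.3 -333.3   83.8] 144.0
top jar 0.77 [557.6 211.5 124.7] 130.0
top bell 0.61 [ 497.9 -171.7  438.4] 444.0
```

Call:
send_rows([
  {"gripper": -1, "x": -0.5, "y": 0.1, "z": 2, "ax": 0, "ay": 0, "az": 0},
  {"gripper": -1, "x": 0, "y": 0, "z": 2, "ax": 0, "ay": 0, "az": 0},
  {"gripper": -1, "x": 0, "y": 0, "z": 2, "ax": 0, "ay": 0, "az": 0},
  {"gripper": -1, "x": 0, "y": 0, "z": 0.9, "ax": 0, "ay": 0, "az": 0},
  {"gripper": -1, "x": 0, "y": 0, "z": 0, "ax": 0, "ay": 0, "az": 0},
])

```text
clock: 16.8
position: [389.8, -332.5, 49.6]
ee_rot: [0.932, 0.364, -0.002, -0.002]
contact_force: [-0.2, 0.2, -0.0]
gripper_width: 85.3
grasp_force: 0.0
```

Call:
send_rows([
  {"gripper": 1, "x": 0, "y": 0, "z": 0, "ax": 0, "ay": 0, "az": 0},
  {"gripper": 1, "x": 0, "y": 0, "z": 0, "ax": 0, "ay": 0, "az": 0},
  {"gripper": 1, "x": 0, "y": 0, "z": 0, "ax": 0, "ay": 0, "az": 0},
  {"gripper": 1, "x": 0, "y": 0, "z": 0, "ax": 0, "ay": 0, "az": 0},
  {"gripper": 1, "x": 0, "y": 0, "z": 0, "ax": 0, "ay": 0, "az": 0},
])

```text
clock: 17.22
position: [391.5, -333.3, 52.1]
ee_rot: [0.931, 0.364, 0.001, 0.001]
contact_force: [0.6, -0.7, 1.8]
gripper_width: 25.6
grasp_force: 0.0
```

Call:
send_rows([
  {"gripper": 1, "x": 0, "y": 0, "z": 0, "ax": 0, "ay": 0, "az": 0},
  {"gripper": 1, "x": 0, "y": 0, "z": 0, "ax": 0, "ay": 0, "az": 0},
  {"gripper": 1, "x": 0, "y": 0, "z": 0, "ax": 0, "ay": 0, "az": 0},
])

```text
clock: 17.47
position: [391.3, -333.2, 52.0]
ee_rot: [0.931, 0.364, 0.0, 0.0]
contact_force: [-2.2, 1.0, 5.6]
gripper_width: 18.5
grasp_force: 58.6
```

Call:
send_rows([
  {"gripper": 1, "x": 0, "y": 0, "z": -2, "ax": 0, "ay": 0, "az": 0},
  {"gripper": 1, "x": 0, "y": 0, "z": -4, "ax": 0, "ay": 0, "az": 0},
  {"gripper": 1, "x": 0, "y": 0, "z": -4, "ax": 0, "ay": 0, "az": 0},
  {"gripper": 1, "x": 0, "y": 0, "z": -4, "ax": 0, "ay": 0, "az": 0},
  {"gripper": 1, "x": 2, "y": -0.8, "z": -1, "ax": 0, "ay": 0, "az": 0},
])

```text
clock: 17.88
position: [402.5, -316.8, 207.7]
ee_rot: [0.932, 0.363, 0.003, 0.005]
contact_force: [1.0, -1.3, -1.0]
gripper_width: 18.2
grasp_force: 59.3
```

Call:
send_rows([
  {"gripper": 1, "x": 3.5, "y": -1.5, "z": 0, "ax": 0, "ay": 0, "az": 0},
  {"gripper": 1, "x": 3.5, "y": -1.5, "z": 0, "ax": 0, "ay": 0, "az": 0},
  {"gripper": 1, "x": 3.5, "y": -1.5, "z": 0, "ax": 0, "ay": 0, "az": 0},
  {"gripper": 1, "x": 3.5, "y": -1.5, "z": 0, "ax": 0, "ay": 0, "az": 0},
  {"gripper": 1, "x": 3.5, "y": -1.5, "z": 0, "ax": 0, "ay": 0, "az": 0},
])

```text
clock: 18.3
position: [478.0, -138.1, 200.7]
ee_rot: [0.932, 0.364, -0.0, -0.0]
contact_force: [0.1, -0.3, -1.7]
gripper_width: 18.6
grasp_force: 59.3
```

Call:
send_rows([
  {"gripper": 1, "x": 3.5, "y": -1.5, "z": 0, "ax": 0, "ay": 0, "az": 0},
  {"gripper": 1, "x": 3.5, "y": -1.5, "z": 0, "ax": 0, "ay": 0, "az": 0},
  {"gripper": 1, "x": 3.5, "y": -1.5, "z": 0, "ax": 0, "ay": 0, "az": 0},
  {"gripper": 1, "x": 3.5, "y": -1.5, "z": 0, "ax": 0, "ay": 0, "az": 0},
  {"gripper": 1, "x": 3.5, "y": -1.5, "z": 0, "ax": 0, "ay": 0, "az": 0},
])

```text
clock: 18.72
position: [555.9, 35.7, 200.4]
ee_rot: [0.931, 0.364, -0.001, -0.0]
contact_force: [0.5, 0.1, -2.0]
gripper_width: 18.7
grasp_force: 59.3
```

Call:
send_rows([
  {"gripper": 1, "x": 3.5, "y": -1.5, "z": 0, "ax": 0, "ay": 0, "az": 0},
  {"gripper": 1, "x": 3.5, "y": -1.5, "z": 0, "ax": 0, "ay": 0, "az": 0},
  {"gripper": 1, "x": 3.5, "y": -1.5, "z": 0, "ax": 0, "ay": 0, "az": 0},
  {"gripper": 1, "x": 3.5, "y": -1.5, "z": 0, "ax": 0, "ay": 0, "az": 0},
  {"gripper": 1, "x": 0, "y": 0, "z": 0, "ax": 0, "ay": 0, "az": 0},
])

```text
clock: 19.13
position: [620.3, 178.6, 199.0]
ee_rot: [0.931, 0.366, 0.0, -0.0]
contact_force: [-0.0, -0.2, -2.2]
gripper_width: 18.5
grasp_force: 59.1
```

Call:
send_rows([
  {"gripper": 1, "x": 0, "y": 0, "z": 0, "ax": 0, "ay": 0, "az": 0},
  {"gripper": 1, "x": 0, "y": 0, "z": 0, "ax": 0, "ay": 0, "az": 0},
])

```text
clock: 19.3
position: [617.5, 172.6, 199.9]
ee_rot: [0.931, 0.364, -0.001, 0.0]
contact_force: [0.2, -0.6, -2.5]
gripper_width: 18.7
grasp_force: 59.1
```

```bash
python3 obj.py
```

```text
19.3 [617.5 172.6 199.9] yaw 42.7 [ 0.52  0.44  0.01 -0.   -1.15  1.79] 18.652174547365124 59.105971455574036
scene jar 0.82 [628.9 156.3 179.9] 190.0
scene bell 0.87 [629.1 161.6 203.2] 210.0
scene photo_block 0.83 [602.   92.3 112.2] 117.0
top jar 0.71 [557.2 211.7 125.5] 131.0
top bell 0.52 [581.6 165.1 355.3] 366.0
top bell 0.4 [598.   95.6 113.2] 119.0
top photo_block 0.68 [598.2  95.6 113.2] 119.0
top photo_block 0.63 [404.4 224.2 616.1] 627.0
```

Call:
send_rows([
  {"gripper": 1, "x": 2.2, "y": -0.7, "z": 0, "ax": 0, "ay": 0, "az": 0},
  {"gripper": 1, "x": 2.2, "y": -0.7, "z": 1, "ax": 0, "ay": 0, "az": 0},
  {"gripper": 1, "x": 0, "y": 0, "z": 3, "ax": 0, "ay": 0, "az": 0},
  {"gripper": 1, "x": 0, "y": 0, "z": 3, "ax": 0, "ay": 0, "az": 0},
  {"gripper": 1, "x": 0, "y": 0, "z": 1.5, "ax": 0, "ay": 0, "az": 0},
])

```text
clock: 20.12
position: [639.2, 212.4, 112.3]
ee_rot: [0.932, 0.363, -0.003, -0.0]
contact_force: [-0.4, 0.0, -3.3]
gripper_width: 18.6
grasp_force: 59.1
```

Call:
send_rows([
  {"gripper": 1, "x": 0, "y": 0, "z": 1, "ax": 0, "ay": 0, "az": 0},
  {"gripper": 1, "x": 0, "y": 0, "z": 0.5, "ax": 0, "ay": 0, "az": 0},
  {"gripper": 1, "x": 0, "y": 0, "z": 0, "ax": 0, "ay": 0, "az": 0},
  {"gripper": 1, "x": 0, "y": 0, "z": 0, "ax": 0, "ay": 0, "az": 0},
])

```text
clock: 20.45
position: [642.1, 213.1, 102.6]
ee_rot: [0.931, 0.364, 0.001, 0.0]
contact_force: [0.3, 0.7, -1.5]
gripper_width: 18.4
grasp_force: 59.1
```

Call:
send_rows([
  {"gripper": 1, "x": 0, "y": 0, "z": 0.5, "ax": 0, "ay": 0, "az": 0},
  {"gripper": 1, "x": 0, "y": 0, "z": 0.5, "ax": 0, "ay": 0, "az": 0},
  {"gripper": 1, "x": 0, "y": 0, "z": 0, "ax": 0, "ay": 0, "az": 0},
  {"gripper": 1, "x": 0, "y": 0, "z": 0, "ax": 0, "ay": 0, "az": 0},
])

```text
clock: 20.78
position: [641.2, 212.9, 91.5]
ee_rot: [0.931, 0.364, 0.0, -0.0]
contact_force: [0.6, -0.5, -2.1]
gripper_width: 18.4
grasp_force: 59.2
```

Call:
send_rows([
  {"gripper": -1, "x": 0, "y": 0, "z": 0, "ax": 0, "ay": 0, "az": 0},
  {"gripper": -1, "x": 0, "y": 0, "z": 0, "ax": 0, "ay": 0, "az": 0},
  {"gripper": -1, "x": 0, "y": 0, "z": 0, "ax": 0, "ay": 0, "az": 0},
  {"gripper": -1, "x": 0, "y": 0, "z": 0, "ax": 0, "ay": 0, "az": 0},
  {"gripper": -1, "x": 0, "y": 0, "z": -2, "ax": 0, "ay": 0, "az": 0},
])

```text
clock: 21.2
position: [638.7, 211.9, 107.3]
ee_rot: [0.932, 0.363, -0.004, 0.0]
contact_force: [-0.7, 0.4, -0.7]
gripper_width: 77.5
grasp_force: 0.0
```

Call:
send_rows([
  {"gripper": -1, "x": 0, "y": 0, "z": -3, "ax": 0, "ay": 0, "az": 0},
  {"gripper": -1, "x": 0, "y": 0, "z": -4, "ax": 0, "ay": 0, "az": 0},
  {"gripper": 1, "x": 0, "y": 0, "z": -3, "ax": 0, "ay": 0, "az": 7.1},
  {"gripper": 1, "x": 0, "y": 0, "z": 0, "ax": 0, "ay": 0, "az": 7.1},
  {"gripper": 1, "x": 0, "y": 0, "z": 0, "ax": 0, "ay": 0, "az": 7.1},
])

```text
clock: 21.62
position: [642.5, 213.6, 215.2]
ee_rot: [0.983, 0.182, 0.003, -0.001]
contact_force: [0.7, 0.0, -0.5]
gripper_width: 51.8
grasp_force: 0.0
```

Call:
send_rows([
  {"gripper": 1, "x": 0, "y": 0, "z": 0, "ax": 0, "ay": 0, "az": 7.1},
  {"gripper": 1, "x": 0, "y": 0, "z": 0, "ax": 0, "ay": 0, "az": 7.1},
  {"gripper": 1, "x": 0, "y": 0, "z": 0, "ax": 0, "ay": 0, "az": 7.1},
  {"gripper": 1, "x": -1.2, "y": -3, "z": 0, "ax": 0, "ay": 0, "az": 0},
  {"gripper": 1, "x": -1.2, "y": -3, "z": 0, "ax": 0, "ay": 0, "az": 0},
])

```text
clock: 22.03
position: [617.5, 272.1, 211.6]
ee_rot: [1.0, -0.001, 0.0, -0.0]
contact_force: [-0.3, 0.2, 1.0]
gripper_width: -0.1
grasp_force: 0.0
```

Call:
send_rows([
  {"gripper": 1, "x": -1.2, "y": -3, "z": 0, "ax": 0, "ay": 0, "az": 0},
  {"gripper": 1, "x": -0.6, "y": -1.5, "z": 0, "ax": 0, "ay": 0, "az": 0},
  {"gripper": 1, "x": 0, "y": 0, "z": 0, "ax": 0, "ay": 0, "az": 0},
])

```text
clock: 22.28
position: [597.8, 321.1, 211.4]
ee_rot: [1.0, 0.003, 0.0, -0.0]
contact_force: [-0.4, -0.3, 0.5]
gripper_width: -0.3
grasp_force: 0.0
```

```bash
cat > tray.py <<'E'
from h import *
from obj import chk
import sys
im=chk()
im,d,W=look('scene'); c=cv2.resize(im[140:390,80:450],None,fx=2.1,fy=2.1,interpolation=2); save(c,sys.argv[1])
for n in('scene','top'):
    im,d,W=look(n); p=W.reshape(-1,3)
    q=p[(p[:,0]>535)&(p[:,0]<665)&(p[:,1]>-170)&(p[:,1]<300)&(p[:,2]>64)&(p[:,2]<76)]
    h,e=np.histogram(q[:,1],bins=np.arange(-170,300,6)); i=np.argsort(h)[-4:]; print(n,[(e[k]+3,h[k]) for k in i])
E
python3 tray.py s2.png
```

```text
22.2833 [597.8 321.1 211.4] yaw 0.3 [ 0.73  0.49  0.12 -0.   -1.21  0.85] -0.32132798634224974 0.0
scene jar 0.59 [561.7 211.2 122.6] 128.0
scene jar 0.47 [642.6 207.6 122.6] 128.0
scene bell 0.76 [642.1 208.6 122.7] 128.0
scene bell 0.39 [ 655.8 -249.6  132.1] 136.0
scene photo_block 0.65 [604.4  93.2 112.1] 118.0
top jar 0.69 [557.6 211.2 124.5] 130.0
top bell 0.53 [637.9 208.6 125. ] 130.0
top photo_block 0.79 [597.8  95.6 112.9] 122.0
scene [(np.int64(199), np.int64(41)), (np.int64(193), np.int64(54)), (np.int64(265), np.int64(77)), (np.int64(37), np.int64(126))]
top [(np.int64(187), np.int64(16)), (np.int64(-161), np.int64(18)), (np.int64(37), np.int64(63)), (np.int64(265), np.int64(71))]
```

View pics/s2.png

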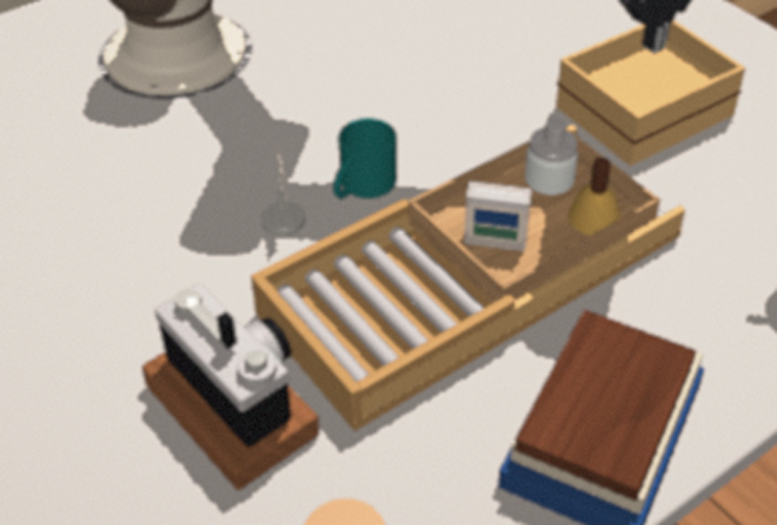

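The crop shows the block (500,215), jar (552,160) and bell (597,200) all upright in the tray, and the cup and memo holder have not moved. Next I push from the +y end.

Call:
send_rows([
  {"gripper": 1, "x": 0.1, "y": 2.3, "z": 0, "ax": 0, "ay": 0, "az": -0.3},
  {"gripper": 1, "x": 0, "y": 0, "z": 3, "ax": 0, "ay": 0, "az": 0},
  {"gripper": 1, "x": 0, "y": 0, "z": 3.5, "ax": 0, "ay": 0, "az": 0},
  {"gripper": 1, "x": 0, "y": 0, "z": 3.5, "ax": 0, "ay": 0, "az": 0},
  {"gripper": 1, "x": 0, "y": 0, "z": 3, "ax": 0, "ay": 0, "az": 0},
])

```text
clock: 23.25
position: [599.7, 294.2, 79.5]
ee_rot: [1.0, 0.003, -0.0, 0.0]
contact_force: [-0.7, 1.5, -0.7]
gripper_width: -0.3
grasp_force: 0.0
```

Call:
send_rows([
  {"gripper": 1, "x": 0, "y": 0, "z": 2.2, "ax": 0, "ay": 0, "az": 0},
  {"gripper": 1, "x": 0, "y": 0, "z": 0, "ax": 0, "ay": 0, "az": 0},
  {"gripper": 1, "x": 0, "y": 0, "z": 0, "ax": 0, "ay": 0, "az": 0},
])

```text
clock: 23.5
position: [599.9, 294.4, 58.5]
ee_rot: [1.0, 0.003, -0.001, 0.001]
contact_force: [0.8, 0.2, 0.9]
gripper_width: -0.3
grasp_force: 0.0
```

Call:
send_rows([
  {"gripper": 1, "x": 0, "y": 0.4, "z": 0, "ax": 0, "ay": 0, "az": 0},
  {"gripper": 1, "x": 0, "y": 0.4, "z": 0, "ax": 0, "ay": 0, "az": 0},
  {"gripper": 1, "x": 0, "y": 0.4, "z": 0, "ax": 0, "ay": 0, "az": 0},
  {"gripper": 1, "x": 0, "y": 0.4, "z": 0, "ax": 0, "ay": 0, "az": 0},
  {"gripper": 1, "x": 0, "y": 0.6, "z": 0, "ax": 0, "ay": 0, "az": 0},
])

```text
clock: 23.92
position: [601.1, 274.0, 61.2]
ee_rot: [1.0, 0.003, 0.002, -0.002]
contact_force: [-0.8, 4.8, 4.9]
gripper_width: 0.1
grasp_force: 2.3
```

Call:
send_rows([
  {"gripper": 1, "x": 0, "y": 0.7, "z": 0, "ax": 0, "ay": 0, "az": 0},
  {"gripper": 1, "x": 0, "y": 0.8, "z": 0, "ax": 0, "ay": 0, "az": 0},
  {"gripper": 1, "x": 0, "y": 0.8, "z": 0, "ax": 0, "ay": 0, "az": 0},
  {"gripper": 1, "x": 0, "y": 0.8, "z": 0, "ax": 0, "ay": 0, "az": 0},
  {"gripper": 1, "x": 0, "y": 0.8, "z": 0, "ax": 0, "ay": 0, "az": 0},
])

```text
clock: 24.33
position: [601.0, 234.0, 60.9]
ee_rot: [1.0, 0.003, 0.001, -0.001]
contact_force: [-2.8, 3.4, 6.4]
gripper_width: 0.0
grasp_force: 3.0
```

Call:
send_rows([
  {"gripper": 1, "x": 0, "y": 0.8, "z": 0, "ax": 0, "ay": 0, "az": 0},
  {"gripper": 1, "x": 0, "y": 0.8, "z": 0, "ax": 0, "ay": 0, "az": 0},
  {"gripper": 1, "x": 0, "y": 0.8, "z": 0, "ax": 0, "ay": 0, "az": 0},
  {"gripper": 1, "x": 0, "y": 0.8, "z": 0, "ax": 0, "ay": 0, "az": 0},
  {"gripper": 1, "x": 0, "y": 0.8, "z": 0, "ax": 0, "ay": 0, "az": 0},
])

```text
clock: 24.75
position: [600.9, 193.7, 60.7]
ee_rot: [1.0, 0.003, 0.001, -0.001]
contact_force: [-3.3, 4.8, 5.6]
gripper_width: 0.1
grasp_force: 3.0
```

```bash
python3 tray.py s3.png
```

```text
24.75 [600.9 193.7  60.7] yaw 0.4 [ 0.57  0.55 -0.18 -0.   -0.83  1.01] 0.07772943078085763 3.0130618438124657
scene jar 0.65 [561.9 124.3 123.8] 130.0
scene bell 0.65 [641.4 120.3 123.3] 129.0
scene photo_block 0.93 [602.    5.4 112.3] 117.0
top jar 0.64 [557.3 123.9 124. ] 130.0
top bell 0.83 [599.7 135.7 153. ] 158.0
top photo_block 0.74 [ 602.  -252.7  127.6] 161.0
top photo_block 0.72 [597.1   2.6 112.9] 120.0
scene [(np.int64(103), np.int64(51)), (np.int64(-59), np.int64(53)), (np.int64(-53), np.int64(88)), (np.int64(175), np.int64(104))]
top [(np.int64(103), np.int64(14)), (np.int64(-161), np.int64(17)), (np.int64(175), np.int64(21)), (np.int64(-53), np.int64(60))]
```

Call:
send_rows([
  {"gripper": 1, "x": 0, "y": 0.8, "z": 0, "ax": 0, "ay": 0, "az": 0},
  {"gripper": 1, "x": 0, "y": 0.8, "z": 0, "ax": 0, "ay": 0, "az": 0},
  {"gripper": 1, "x": 0, "y": 0.8, "z": 0, "ax": 0, "ay": 0, "az": 0},
  {"gripper": 1, "x": 0, "y": 0.8, "z": 0, "ax": 0, "ay": 0, "az": 0},
  {"gripper": 1, "x": 0, "y": 0.8, "z": 0, "ax": 0, "ay": 0, "az": 0},
])

```text
clock: 25.72
position: [600.9, 153.2, 59.2]
ee_rot: [1.0, 0.003, -0.0, -0.0]
contact_force: [-0.4, 3.2, -1.2]
gripper_width: -0.2
grasp_force: 1.5
```

Call:
send_rows([
  {"gripper": 1, "x": 0, "y": 0.8, "z": 0, "ax": 0, "ay": 0, "az": 0},
  {"gripper": 1, "x": 0, "y": 0.8, "z": 0, "ax": 0, "ay": 0, "az": 0},
  {"gripper": 1, "x": 0, "y": 0.8, "z": 0, "ax": 0, "ay": 0, "az": 0},
  {"gripper": 1, "x": 0, "y": 0.6, "z": 0, "ax": 0, "ay": 0, "az": 0},
  {"gripper": 1, "x": 0, "y": 0.5, "z": 0, "ax": 0, "ay": 0, "az": 0},
])

```text
clock: 26.13
position: [600.9, 117.6, 59.3]
ee_rot: [1.0, 0.003, -0.0, 0.0]
contact_force: [-0.9, 2.5, -0.1]
gripper_width: 0.2
grasp_force: 1.1
```

Call:
send_rows([
  {"gripper": 1, "x": 0, "y": 0.4, "z": 0, "ax": 0, "ay": 0, "az": 0},
  {"gripper": 1, "x": 0, "y": 0.4, "z": 0, "ax": 0, "ay": 0, "az": 0},
  {"gripper": 1, "x": 0, "y": 0.3, "z": 0, "ax": 0, "ay": 0, "az": 0},
  {"gripper": 1, "x": 0, "y": 0.3, "z": 0, "ax": 0, "ay": 0, "az": 0},
  {"gripper": 1, "x": 0, "y": 0.2, "z": 0, "ax": 0, "ay": 0, "az": 0},
])

```text
clock: 26.55
position: [601.4, 102.5, 59.4]
ee_rot: [1.0, 0.003, 0.0, 0.0]
contact_force: [-0.2, 1.8, 0.4]
gripper_width: 0.0
grasp_force: 0.8
```

Call:
send_rows([
  {"gripper": 1, "x": 0, "y": 0.3, "z": 0, "ax": 0, "ay": 0, "az": 0},
  {"gripper": 1, "x": 0, "y": 0.2, "z": 0, "ax": 0, "ay": 0, "az": 0},
  {"gripper": 1, "x": 0, "y": 0.2, "z": 0, "ax": 0, "ay": 0, "az": 0},
  {"gripper": 1, "x": 0, "y": 0, "z": 0, "ax": 0, "ay": 0, "az": 0},
])

```text
clock: 26.88
position: [601.7, 95.4, 59.4]
ee_rot: [1.0, 0.003, 0.0, 0.0]
contact_force: [0.7, 0.6, 0.7]
gripper_width: -0.2
grasp_force: 0.0
```

Call:
send_rows([
  {"gripper": 1, "x": 0, "y": 0.2, "z": 0, "ax": 0, "ay": 0, "az": 0},
  {"gripper": 1, "x": 0, "y": 0.2, "z": 0, "ax": 0, "ay": 0, "az": 0},
  {"gripper": 1, "x": 0, "y": 0, "z": 0, "ax": 0, "ay": 0, "az": 0},
])

```text
clock: 27.13
position: [601.8, 93.1, 59.4]
ee_rot: [1.0, 0.003, 0.001, -0.001]
contact_force: [-1.0, 5.4, -0.9]
gripper_width: 0.1
grasp_force: 2.5
```

Call:
send_rows([
  {"gripper": 1, "x": 0, "y": 0.2, "z": 0, "ax": 0, "ay": 0, "az": 0},
  {"gripper": 1, "x": 0, "y": 0.1, "z": 0, "ax": 0, "ay": 0, "az": 0},
  {"gripper": 1, "x": 0, "y": 0, "z": 0, "ax": 0, "ay": 0, "az": 0},
])

```text
clock: 27.38
position: [601.9, 92.7, 59.4]
ee_rot: [1.0, 0.003, 0.001, -0.003]
contact_force: [-3.7, 13.8, 0.9]
gripper_width: -0.1
grasp_force: 6.4
```

```bash
python3 tray.py s4.png
```

```text
27.3833 [601.9  92.7  59.4] yaw 0.4 [ 0.42  0.52 -0.24 -0.01 -0.8   1.16] -0.07654461449040591 6.435688957571983
scene jar 0.59 [563.4  24.5 124.1] 153.0
scene bell 0.98 [642.6  18.5 122.8] 129.0
scene photo_block 0.64 [600.7 -95.7 112.3] 118.0
top jar 0.75 [555.6  25.8 124.6] 131.0
top bell 0.74 [601.   40.7 153.5] 321.0
top photo_block 0.79 [597.4 -92.  112.7] 118.0
scene [(np.int64(1), np.int64(55)), (np.int64(-149), np.int64(63)), (np.int64(79), np.int64(101)), (np.int64(-155), np.int64(102))]
top [(np.int64(-161), np.int64(23)), (np.int64(79), np.int64(30)), (np.int64(-155), np.int64(40)), (np.int64(-149), np.int64(41))]
```

Call:
send_rows([
  {"gripper": 1, "x": 0, "y": -1, "z": 0, "ax": 0, "ay": 0, "az": 0},
  {"gripper": 1, "x": 0, "y": -2, "z": -2, "ax": 0, "ay": 0, "az": 0},
  {"gripper": 1, "x": 0, "y": 0, "z": -4, "ax": 0, "ay": 0, "az": 0},
  {"gripper": 1, "x": 0, "y": 0, "z": -4, "ax": 0, "ay": 0, "az": 0},
  {"gripper": 1, "x": 0, "y": 0, "z": -4, "ax": 0, "ay": 0, "az": 0},
])

```text
clock: 28.35
position: [601.0, 118.7, 200.7]
ee_rot: [1.0, 0.004, -0.0, 0.001]
contact_force: [1.0, 0.3, 0.9]
gripper_width: 0.2
grasp_force: 0.0
```

Call:
send_rows([
  {"gripper": 1, "x": 0, "y": 0, "z": -3.5, "ax": 0, "ay": 0, "az": 0},
  {"gripper": 1, "x": 0, "y": 3, "z": 0, "ax": 0, "ay": 0, "az": -4},
  {"gripper": 1, "x": 0, "y": 3.6, "z": 0, "ax": 0, "ay": 0, "az": 0},
  {"gripper": 1, "x": 0, "y": 3.6, "z": 0, "ax": 0, "ay": 0, "az": 0},
  {"gripper": 1, "x": 0, "y": 3.6, "z": 0, "ax": 0, "ay": 0, "az": 0},
])

```text
clock: 28.77
position: [609.6, -20.3, 234.8]
ee_rot: [0.999, 0.039, 0.0, 0.0]
contact_force: [0.3, -0.8, 0.3]
gripper_width: -0.1
grasp_force: 0.0
```

Call:
send_rows([
  {"gripper": 1, "x": 0, "y": 3.6, "z": 0, "ax": 0, "ay": 0, "az": 0},
  {"gripper": 1, "x": 0, "y": 3.6, "z": 0, "ax": 0, "ay": 0, "az": 0},
  {"gripper": 1, "x": 0, "y": 3.6, "z": 0, "ax": 0, "ay": 0, "az": 0},
  {"gripper": 1, "x": 0, "y": 3, "z": 0, "ax": 0, "ay": 0, "az": 0},
  {"gripper": 1, "x": 0, "y": 0, "z": 0, "ax": 0, "ay": 0, "az": 0},
])

```text
clock: 29.18
position: [619.8, -161.8, 233.9]
ee_rot: [0.999, 0.035, -0.0, 0.001]
contact_force: [0.8, 0.5, 0.3]
gripper_width: 0.5
grasp_force: 0.0
```

```bash
python3 tray.py s5.png; python3 - <<'E'
from h import *
for n in('scene','top'):
    im,d,W=look(n);p=W.reshape(-1,3)
    for k,(x,y,z) in dict(button=((630,680),(-275,-225),(121,130)),tab=((595,640),(-275,-225),(146,165)),hub=((520,565),(-280,-230),(122,130)),camtop=((510,690),(-295,-215),(108,116))).items():
        q=p[(p[:,0]>x[0])&(p[:,0]<x[1])&(p[:,1]>y[0])&(p[:,1]<y[1])&(p[:,2]>z[0])&(p[:,2]<z[1])]
        if len(q)>4: print(n,k,len(q),np.round(np.median(q,0),1),np.round(np.hstack(cv2.minAreaRect(q[:,:2].astype(np.float32))),1))
E
```

```text
29.1833 [ 619.8 -161.8  233.9] yaw 4.0 [-0.    0.41  0.05  0.   -1.21  1.64] 0.516469886081844 0.0
scene jar 0.77 [564.9  15.9 123.2] 128.0
scene bell 0.89 [615.4   1.3 121.3] 128.0
scene bell 0.34 [563.7  17.4 123.6] 128.0
scene photo_block 0.96 [600.9 -95.3 112.2] 118.0
top jar 0.63 [552.1  46.6  99. ] 103.0
top photo_block 0.42 [479.7 -32.4 606.2] 617.0
top photo_block 0.4 [ 584.7 -155.3  389.9] 408.0
scene [(np.int64(73), np.int64(41)), (np.int64(-149), np.int64(52)), (np.int64(79), np.int64(97)), (np.int64(-155), np.int64(102))]
top [(np.int64(-167), np.int64(13)), (np.int64(-155), np.int64(39)), (np.int64(-149), np.int64(44)), (np.int64(79), np.int64(60))]
scene button 144 [ 661.6 -247.4  124.2] [ 654.6 -243.9   32.9   35.5   60. ]
scene tab 59 [ 617.3 -251.9  155.2] [ 615.4 -251.4   13.7   12.3    9.6]
scene hub 125 [ 547.8 -256.1  126.3] [ 548.2 -256.3   24.7   34.2   75.8]
scene camtop 1020 [ 606.1 -262.5  111.8] [ 597.6 -252.2  151.2   56.6    4.3]
top button 36 [ 645.2 -247.8  123.6] [ 644.9 -248.2   13.7   31.5   18.5]
top tab 25 [ 614.2 -250.2  156. ] [ 614.1 -252.4   12.7   12.9    4.5]
top hub 68 [ 547.2 -257.4  125.4] [ 547.9 -257.5   23.8   31.3   84.2]
top camtop 500 [ 586.7 -248.2  112.1] [ 591.1 -253.9  138.8   58.1    4.6]
```

View pics/s5.png

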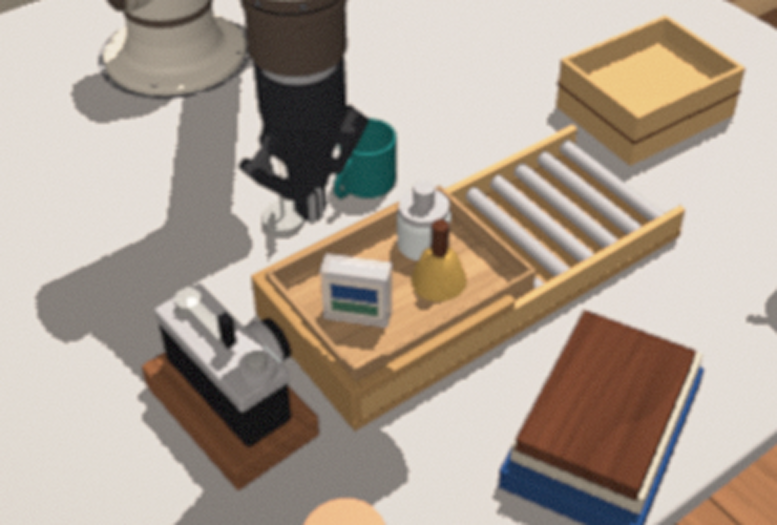

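The tray is still home. The bell was knocked to crop pixel (440,265), but it still stands upright in the tray, so I carry on with the lever.

Call:
send_rows([
  {"gripper": 1, "x": -0.5, "y": 2.9, "z": 0, "ax": 0, "ay": 0, "az": 0},
  {"gripper": 1, "x": -0.6, "y": 2.9, "z": 0, "ax": 0, "ay": 0, "az": 0},
  {"gripper": 1, "x": 0, "y": 0, "z": 0, "ax": 0, "ay": 0, "az": 0},
  {"gripper": 1, "x": 0, "y": 0, "z": 3, "ax": 0, "ay": 0, "az": 0},
  {"gripper": 1, "x": 0, "y": 0, "z": 3, "ax": 0, "ay": 0, "az": 0},
])

```text
clock: 30.25
position: [615.0, -215.8, 176.0]
ee_rot: [0.999, 0.038, 0.003, 0.001]
contact_force: [0.7, -0.2, -0.6]
gripper_width: 0.2
grasp_force: 0.0
```

Call:
send_rows([
  {"gripper": 1, "x": 0, "y": 0, "z": 3, "ax": 0, "ay": 0, "az": 0},
  {"gripper": 1, "x": 0, "y": 0, "z": 1, "ax": 0, "ay": 0, "az": 0},
  {"gripper": 1, "x": 0, "y": 0, "z": 0, "ax": 0, "ay": 0, "az": 0},
  {"gripper": 1, "x": 0, "y": 0, "z": 0, "ax": 0, "ay": 0, "az": 0},
])

```text
clock: 30.58
position: [614.3, -215.2, 135.0]
ee_rot: [0.999, 0.038, 0.0, 0.0]
contact_force: [0.1, -0.1, 0.3]
gripper_width: -0.1
grasp_force: 0.0
```

Call:
send_rows([
  {"gripper": 1, "x": 0, "y": 0.8, "z": 0.1, "ax": 0, "ay": 0, "az": 0},
  {"gripper": 1, "x": 0, "y": 0.8, "z": 0, "ax": 0, "ay": 0, "az": 0},
  {"gripper": 1, "x": 0.17, "y": 0.83, "z": 0, "ax": 0, "ay": 0, "az": 6.7},
  {"gripper": 1, "x": 0.17, "y": 0.83, "z": 0, "ax": 0, "ay": 0, "az": 6.7},
  {"gripper": 1, "x": 0.17, "y": 0.83, "z": 0, "ax": 0, "ay": 0, "az": 6.7},
])

```text
clock: 31.0
position: [620.4, -256.9, 135.6]
ee_rot: [0.99, -0.14, 0.002, -0.0]
contact_force: [-0.5, 2.0, 0.4]
gripper_width: -0.2
grasp_force: 1.0
```

Call:
send_rows([
  {"gripper": 1, "x": 0.17, "y": 0.83, "z": 0, "ax": 0, "ay": 0, "az": 6.7},
  {"gripper": 1, "x": 0.17, "y": 0.83, "z": 0, "ax": 0, "ay": 0, "az": 6.7},
  {"gripper": 1, "x": 0.17, "y": 0.83, "z": 0, "ax": 0, "ay": 0, "az": 6.7},
  {"gripper": 1, "x": 0.17, "y": 0.83, "z": 0, "ax": 0, "ay": 0, "az": 6.7},
  {"gripper": 1, "x": 0, "y": 0, "z": 0, "ax": 0, "ay": 0, "az": 0},
])

```text
clock: 31.42
position: [612.3, -290.5, 135.6]
ee_rot: [0.931, -0.364, 0.003, -0.0]
contact_force: [2.8, 1.4, 1.0]
gripper_width: 0.1
grasp_force: 1.4
```

```bash
cat > lev.py <<'E'
from h import *
s=arm.read_state();M=R.from_quat(s['ee_rot']).as_matrix();d=s['position'][:2]-np.array([546,-256.8])
u=M[:2,0];print(np.round(s['position'],1),'yaw',np.degrees(np.arctan2(u[1],u[0])),'radial',d@u,'tang',-(d@M[:2,1]),s['contact_force'])
for n in('scene','top'):
    im,dd,W=look(n);p=W.reshape(-1,3)
    q=p[(p[:,0]>535)&(p[:,0]<640)&(p[:,1]>-340)&(p[:,1]<-225)&(p[:,2]>119)&(p[:,2]<131)]
    print(n,len(q),[np.round(x,0) for x in q[np.argsort(-np.hypot(*(q[:,:2]-[546,-256.8]).T))[::25]][:8]])
E
python3 lev.py
```

```text
[ 612.3 -290.5  135.6] yaw -42.72008259359291 radial 71.53561081881728 tang 20.185678865868383 [2.78698876 1.39086562 0.95958455]
scene 27 [array([ 639., -247.,  125.]), array([ 550., -244.,  120.])]
top 130 [array([ 640., -252.,  124.]), array([ 582., -288.,  126.]), array([ 573., -273.,  124.]), array([ 557., -266.,  127.]), array([ 553., -250.,  129.]), array([ 544., -254.,  126.])]
```

Call:
send_rows([
  {"gripper": 1, "x": 0.17, "y": 0.83, "z": 0, "ax": 0, "ay": 0, "az": 6.7},
  {"gripper": 1, "x": 0.17, "y": 0.83, "z": 0, "ax": 0, "ay": 0, "az": 6.7},
  {"gripper": 1, "x": 0.17, "y": 0.83, "z": 0, "ax": 0, "ay": 0, "az": 6.7},
  {"gripper": 1, "x": 0.17, "y": 0.83, "z": 0, "ax": 0, "ay": 0, "az": 6.7},
  {"gripper": 1, "x": 0, "y": 0, "z": 0, "ax": 0, "ay": 0, "az": 0},
])

```text
clock: 31.93
position: [590.0, -315.3, 135.0]
ee_rot: [0.823, -0.569, 0.003, -0.0]
contact_force: [4.7, -1.8, 1.7]
gripper_width: -0.1
grasp_force: 1.9
```

Call:
send_rows([
  {"gripper": 1, "x": 0.1, "y": 0.5, "z": 0, "ax": 0, "ay": 0, "az": 4},
  {"gripper": 1, "x": 0, "y": 0.2, "z": 0, "ax": 0, "ay": 0, "az": 0},
  {"gripper": 1, "x": 0, "y": 0, "z": 0, "ax": 0, "ay": 0, "az": 0},
])

```text
clock: 32.18
position: [584.1, -317.8, 134.8]
ee_rot: [0.804, -0.595, 0.002, -0.0]
contact_force: [4.7, -1.1, 1.9]
gripper_width: -0.4
grasp_force: 2.1
```

```bash
python3 lev.py
```

```text
[ 584.1 -317.8  134.8] yaw -73.02530243834418 radial 69.45974653372778 tang 18.6628110968902 [ 4.66970839 -1.11318671  1.89785348]
scene 77 [array([ 639., -247.,  122.]), array([ 539., -247.,  124.]), array([ 548., -247.,  126.]), array([ 546., -253.,  126.])]
top 57 [array([ 561., -327.,  129.]), array([ 561., -303.,  125.]), array([ 557., -287.,  129.])]
```

Call:
send_rows([
  {"gripper": 1, "x": 0, "y": 0.2, "z": 0, "ax": 0, "ay": 0, "az": 1.5},
  {"gripper": 1, "x": 0, "y": 0.2, "z": 0, "ax": 0, "ay": 0, "az": 1.5},
  {"gripper": 1, "x": 0, "y": 0, "z": 0, "ax": 0, "ay": 0, "az": 0},
])

```text
clock: 32.53
position: [580.4, -318.6, 134.5]
ee_rot: [0.787, -0.616, 0.002, -0.001]
contact_force: [5.1, -2.3, 1.6]
gripper_width: 0.1
grasp_force: 2.2
```

Call:
send_rows([
  {"gripper": 1, "x": 0, "y": 0.2, "z": 0, "ax": 0, "ay": 0, "az": 0},
  {"gripper": 1, "x": 0, "y": 0, "z": 0, "ax": 0, "ay": 0, "az": 0},
])

```text
clock: 32.7
position: [580.1, -318.7, 134.6]
ee_rot: [0.788, -0.616, 0.004, -0.002]
contact_force: [8.8, -0.7, -0.4]
gripper_width: 0.1
grasp_force: 3.9
```

Call:
send_rows([
  {"gripper": 1, "x": 0, "y": 0.2, "z": 0, "ax": 0, "ay": 0, "az": 0},
  {"gripper": 1, "x": 0, "y": 0, "z": 0, "ax": 0, "ay": 0, "az": 0},
])

```text
clock: 32.87
position: [579.8, -318.8, 134.7]
ee_rot: [0.788, -0.616, 0.005, -0.003]
contact_force: [11.9, 0.1, -2.2]
gripper_width: 0.4
grasp_force: 5.6
```

Call:
send_rows([
  {"gripper": 1, "x": 0, "y": -0.8, "z": 0, "ax": 0, "ay": 0, "az": 0},
  {"gripper": 1, "x": -0.27, "y": -0.8, "z": 0, "ax": 0, "ay": 0, "az": -6.7},
  {"gripper": 1, "x": -0.27, "y": -0.8, "z": 0, "ax": 0, "ay": 0, "az": -6.7},
  {"gripper": 1, "x": -0.27, "y": -0.8, "z": 0, "ax": 0, "ay": 0, "az": -6.7},
  {"gripper": 1, "x": -0.27, "y": -0.8, "z": 0, "ax": 0, "ay": 0, "az": -6.7},
])

```text
clock: 33.28
position: [607.2, -293.3, 133.3]
ee_rot: [0.91, -0.414, -0.001, -0.0]
contact_force: [1.3, 2.9, 0.7]
gripper_width: 0.3
grasp_force: 1.2
```

Call:
send_rows([
  {"gripper": 1, "x": -0.27, "y": -0.8, "z": 0, "ax": 0, "ay": 0, "az": -6.7},
  {"gripper": 1, "x": -0.27, "y": -0.8, "z": 0, "ax": 0, "ay": 0, "az": -6.7},
  {"gripper": 1, "x": -0.27, "y": -0.8, "z": 0, "ax": 0, "ay": 0, "az": -6.7},
  {"gripper": 1, "x": -0.27, "y": -0.8, "z": 0, "ax": 0, "ay": 0, "az": -6.7},
  {"gripper": 1, "x": -0.27, "y": -0.8, "z": 0, "ax": 0, "ay": 0, "az": -6.7},
])

```text
clock: 33.7
position: [618.2, -253.4, 132.4]
ee_rot: [0.991, -0.135, -0.003, -0.001]
contact_force: [-0.3, 1.2, 0.3]
gripper_width: 0.0
grasp_force: 0.6
```

Call:
send_rows([
  {"gripper": 1, "x": -0.27, "y": -0.8, "z": 0, "ax": 0, "ay": 0, "az": -6.7},
  {"gripper": 1, "x": -0.27, "y": -0.8, "z": 0, "ax": 0, "ay": 0, "az": -6.7},
  {"gripper": 1, "x": -0.27, "y": -0.8, "z": 0, "ax": 0, "ay": 0, "az": -6.7},
  {"gripper": 1, "x": 0, "y": -1.5, "z": 0, "ax": 0, "ay": 0, "az": 0},
  {"gripper": 1, "x": 0, "y": -1, "z": 0, "ax": 0, "ay": 0, "az": 0},
])

```text
clock: 34.12
position: [612.5, -203.6, 132.7]
ee_rot: [0.999, 0.035, -0.002, -0.0]
contact_force: [-0.3, -0.4, 0.2]
gripper_width: 0.1
grasp_force: 0.0
```

```bash
python3 lev.py
```

```text
[ 612.5 -203.6  132.7] yaw 4.026066335578989 radial 70.08870066997035 tang 48.38538757833582 [-0.32852213 -0.42521669  0.19781064]
scene 254 [array([ 639., -252.,  123.]), array([ 614., -257.,  124.]), array([ 593., -259.,  123.]), array([ 584., -259.,  121.]), array([ 575., -255.,  128.]), array([ 565., -247.,  126.]), array([ 539., -245.,  126.]), array([ 544., -268.,  127.])]
top 137 [array([ 608., -254.,  127.]), array([ 593., -257.,  128.]), array([ 574., -248.,  128.]), array([ 560., -261.,  123.]), array([ 535., -257.,  127.]), array([ 542., -261.,  123.])]
```

Call:
send_rows([
  {"gripper": 1, "x": 0, "y": 0, "z": -3.5, "ax": 0, "ay": 0, "az": 0},
  {"gripper": 1, "x": 1.9, "y": 0, "z": -1, "ax": 0, "ay": 0, "az": 0},
  {"gripper": 1, "x": 1.9, "y": 2.3, "z": 0, "ax": 0, "ay": 0, "az": 0},
  {"gripper": 1, "x": 0, "y": 2.3, "z": 0, "ax": 0, "ay": 0, "az": 0},
  {"gripper": 1, "x": 0, "y": 0, "z": 2, "ax": 0, "ay": 0, "az": 0},
])

```text
clock: 34.63
position: [658.1, -252.5, 162.5]
ee_rot: [0.999, 0.034, 0.004, 0.002]
contact_force: [0.6, 0.9, 1.1]
gripper_width: 0.3
grasp_force: 0.0
```

Call:
send_rows([
  {"gripper": 1, "x": 0, "y": 0, "z": 2, "ax": 0, "ay": 0, "az": 0},
  {"gripper": 1, "x": 0, "y": 0, "z": 0, "ax": 0, "ay": 0, "az": 0},
  {"gripper": 1, "x": 0, "y": 0, "z": 0, "ax": 0, "ay": 0, "az": 0},
])

```text
clock: 34.88
position: [654.2, -248.7, 137.3]
ee_rot: [0.999, 0.035, -0.002, -0.0]
contact_force: [0.3, -0.2, 1.1]
gripper_width: 0.1
grasp_force: 0.0
```

```bash
python3 - <<'E'
from h import *
print(arm.read_state()['position'])
im,d,W=look('scene'); save(cv2.resize(im[255:375,130:290],None,fx=4,fy=4,interpolation=2),'sh.png')
E
```

```text
[ 654.22046605 -248.66668096  137.27349564]
```

View pics/sh.png

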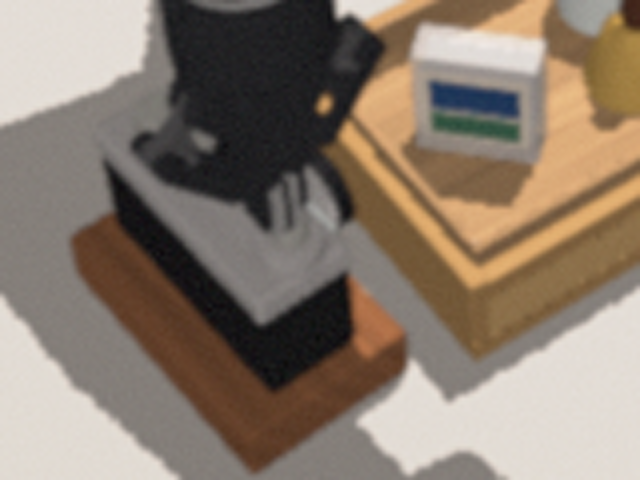

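Fingers stand over the button at crop pixel (290,225). Now I press.

Call:
send_rows([
  {"gripper": 1, "x": 0, "y": -0.2, "z": 0.6, "ax": 0, "ay": 0, "az": 0},
  {"gripper": 1, "x": 0, "y": 0, "z": 0.6, "ax": 0, "ay": 0, "az": 0},
  {"gripper": 1, "x": 0, "y": 0, "z": 0, "ax": 0, "ay": 0, "az": 0},
])

```text
clock: 35.18
position: [656.3, -246.5, 128.6]
ee_rot: [0.999, 0.036, 0.002, 0.001]
contact_force: [0.0, 1.4, 5.0]
gripper_width: 0.1
grasp_force: 2.3
```

Call:
send_rows([
  {"gripper": 1, "x": 0, "y": 0, "z": 0.3, "ax": 0, "ay": 0, "az": 0},
  {"gripper": 1, "x": 0, "y": 0, "z": 0.2, "ax": 0, "ay": 0, "az": 0},
  {"gripper": 1, "x": 0, "y": 0, "z": 0, "ax": 0, "ay": 0, "az": 0},
])

```text
clock: 35.43
position: [656.4, -246.6, 127.9]
ee_rot: [0.999, 0.037, 0.003, 0.002]
contact_force: [-5.2, 3.9, 18.7]
gripper_width: 0.3
grasp_force: 9.0
```

Call:
send_rows([
  {"gripper": 1, "x": 0, "y": 0, "z": 0, "ax": 0, "ay": 0, "az": 0},
  {"gripper": 1, "x": 0, "y": 0, "z": -2, "ax": 0, "ay": 0, "az": 0},
  {"gripper": 1, "x": 0, "y": 0, "z": -4, "ax": 0, "ay": 0, "az": 0},
  {"gripper": 1, "x": 0, "y": 0, "z": -4, "ax": 0, "ay": 0, "az": 0},
  {"gripper": 1, "x": -2, "y": 0, "z": -3, "ax": 0, "ay": 0, "az": 0},
])

```text
clock: 35.85
position: [637.4, -247.6, 254.1]
ee_rot: [0.999, 0.036, 0.002, 0.001]
contact_force: [1.0, -0.1, 0.6]
gripper_width: 0.3
grasp_force: 0.0
```

Call:
send_rows([
  {"gripper": 1, "x": -4, "y": 0, "z": 0, "ax": 0, "ay": 0, "az": 0},
  {"gripper": 1, "x": -4, "y": 0, "z": 0, "ax": 0, "ay": 0, "az": 0},
  {"gripper": 1, "x": -4, "y": 0, "z": 0, "ax": 0, "ay": 0, "az": 0},
  {"gripper": 1, "x": -4, "y": 0, "z": 0, "ax": 0, "ay": 0, "az": 0},
  {"gripper": 1, "x": 0, "y": 0, "z": 0, "ax": 0, "ay": 0, "az": 0},
])

```text
clock: 36.27
position: [467.9, -258.4, 251.5]
ee_rot: [0.999, 0.034, -0.002, -0.001]
contact_force: [0.0, 1.3, -0.2]
gripper_width: -0.1
grasp_force: 0.0
```

```bash
python3 tray.py s6.png; python3 - <<'E'
from h import *
T={n:np.load(n+'0.npy') for n in('scene','top')}
for n in('scene','top'):
    for W in (T[n],look(n)[2]):
        p=W.reshape(-1,3);q=p[(p[:,0]>630)&(p[:,0]<680)&(p[:,1]>-275)&(p[:,1]<-220)&(p[:,2]>105)&(p[:,2]<150)]
        print(n,np.histogram(q[:,2],np.arange(110,142,3))[0]); k=q[:,2]>128.5; print(k.sum(), np.median(q[k],0) if k.any() else '')
E
```

```text
36.2667 [ 467.9 -258.4  251.5] yaw 3.9 [-0.2   0.22 -0.18 -0.   -1.18  1.84] -0.07886085459841097 0.0
scene jar 0.89 [565.   17.  123.5] 130.0
scene jar 0.72 [395.5 -63.8  45.4] 58.0
scene bell 0.91 [613.9   3.3 123.1] 128.0
scene photo_block 0.62 [600.3 -96.  112.3] 117.0
top jar 0.82 [552.8  27.  124.8] 130.0
top bell 0.62 [608.3   5.9 124.7] 131.0
top photo_block 0.5 [503.4 -35.4 565.8] 572.0
scene [(np.int64(1), np.int64(43)), (np.int64(-149), np.int64(58)), (np.int64(79), np.int64(95)), (np.int64(-155), np.int64(100))]
top [(np.int64(-17), np.int64(7)), (np.int64(25), np.int64(11)), (np.int64(-11), np.int64(12)), (np.int64(79), np.int64(63))]
scene [139  62  16  29  88  36   8  39  28   1]
76 [ 656.4284681  -244.46536128  133.32411226]
scene [148  65  15  32  82  38  16  39  25   1]
78 [ 655.50344488 -244.92787013  133.3578853 ]
top [60 31 11 13 30 24  5 15  8  2]
29 [ 652.35652577 -246.20151314  133.05080705]
top [17  6  4 10 10 17  4  8  9  4]
25 [ 653.00197068 -245.97581609  134.77580249]
```

View pics/s6.png

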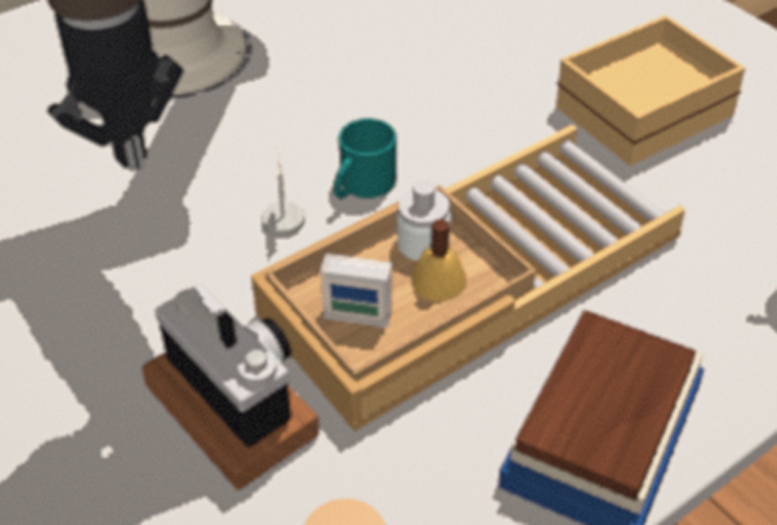

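The crop shows the block (357,290), jar (423,225) and bell (440,265) standing in the tray, which is home. The lever is at rest and the button is up, with its top at 133 mm as at the start. When pressed, the button stalled at about 6 mm of travel under 18 N, which is its bottom stop.

```bash
python3 -c "
from bench import arm
print(arm.job_done())"
```

```text
the job is handed in; nothing more can be done
None
```

The job is handed in, but it returned no verdict. The jar, bell and photo block (the only keepsakes out) stand upright in the tray, the tray is home against the end stop, the wind lever went to its stop and sprang back, and the shutter was pressed to its bottom stop and came back up.

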